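# Ballast the tracing board and trace the cam template

### The arm

A 7-joint arm with a two-finger parallel gripper is mounted at the origin on a cart in front of the work surface, level with it; the furniture and walls round the work are solid. World frame = base frame: x ahead of the robot, y to its left, z up, the work surface at z = 0. Lengths are in m, angles in rad, forces in N, time in s.
With the tool pointing down it reaches from about 0.4 to 0.85 m from the base axis. Payload 6.9 kg.
Tool frame: the origin (TCP) lies between the finger pads; the fingertips stand ahead of it and the grasp point (between the pads) lies 2 mm behind it (arm.nose_length is the z of the fingertips in the tool frame, in m); z points along the fingers, y is the line along which they close (so a half turn about z gives the same grasp; the last joint's range is limited). The gripper opens to 85 mm and grips with 20 to 120 N. Pads are 22 mm wide; open, the fingers measure 114 mm over their backs; the gripper's body (76 mm by 85 mm) begins 54 mm behind the grasp point. The pads swing forward as they close: fully open they stand 13 mm farther back than shut.
Start: joints at [1.252, 0.507, -0.238, 1.5, 0.126, 1.149, -0.155], TCP at [0.258, -0.569, 0.21] pointing down, gripper open.
Joint ranges: [-3.08, 3.08], [-0.24, 2.05], [-1.43, 1.35], [0, 2.5], [-1.52, 4.66], [0.17, 1.96], [-2.89, 2.89]. Speed limits (rad/s): [2.39, 2.39, 3.14, 3.14, 3.14, 3.14, 3.14].

### API

Orientations are given as a unit quaternion [x, y, z, w].
In Python, from cell import arm, eyes gives the robot as it stands.
- The arm moves only by the tool drive_tool, never from a script. Its arguments are lists of equal length, an entry for each row: "angular": the turn, a rotation vector about the world's x, y, z in degrees, a list of three; "travel": the shift along the world's x, y, z in mm, a list of three; "gripper": the finger opening in mm, from 0 to 85.4. In form: {"angular": [[rx, ry, rz], ...], "travel": [[tx, ty, tz], ...], "gripper": [gripper, ...]}. A call has 1 to 5 rows; each row is the pose to reach, as a shift and turn from the pose commanded when the call began; what a row does not reach only later rows make up. A row lasts 1/8 s, in which the tool goes at most 62.5 mm and 10.7 degrees, less where a joint would pass 70% of its speed; a pose out of reach is approached as far as the arm can. A call with a gripper value outside its range is refused whole. The fingers move at their own pace and stop on an object; "grip_force" is the grip in N (left out, the last holds). Time passes only in rows, so rows that repeat a pose let the fingers close. It gives the time, the measured TCP pose, the force, the opening and the grip force at its end, in the units of the state.
- arm.get_obs(): the state, without advancing time (a new reading comes with each control period).
- eyes.capture(name): name is "scene" or "top" or "wrist"; returns a dict with "pixels" (480x640x3 uint8, red, green, blue), "range_z" (480x640 float32, m along the optical axis (not along the pixel's ray), 0 where there is no reading), "fovy" (degrees; the focal length in pixels is half the picture's height over the tangent of half this angle, whatever the lens; pixels are square), "cx", "cy" (the principal point, pixels), "extrinsics" (4x4, takes a point from camera to world coordinates). Camera axes: x right, y down, z forward; pixel columns grow to the right and rows downward; lengths in m; the calibration is good to about 2 mm. A picture is of the moment at which its call begins.
- arm.sign_off(): hands the job in; it is judged then, once.
Trained networks look in the newest picture that a camera, given by its name, has taken for a name from the list of things; names that differ only in an ending like _2 or _b are one class to them, and where a whole thing is asked for, a point or a joint stands for the part that bears it (a point fixed in the world has none). Each returns a list of dicts, best first, with "p" (0 to 1); they miss things now and then, are a little off and sometimes report something else, mostly with a low value. They report only what shows in the picture. A call takes as long as a camera call. They do not tell look-alikes from the thing itself.
- eyes.masks_of(camera, name): "mask" (480x640 bool, what is visible of it) and "pixel" ([row, column] in pixels, amid what is visible of it).
- eyes.place_of(camera, name): "pixel" ([row, column] in pixels: a listed point, or the origin of a listed thing).
The state is a dict: "clock": time; "q": joint angles; "joint_vel": joint speeds; "joint_torque": joint torques, N m; "eef_pos": TCP position; "eef_rot": TCP orientation; "wrist_force": force on the tool from outside, world axes, zero at the start; "ft_torque": the same for the moment, N m; "opening": finger opening in m; "grasp_force": force on a finger pad.
Only numpy, scipy, OpenCV 4.12 (cv2) and the standard library are available. Lean on these libraries where they do the work, as an engineer would, in place of code of your own. Each camera call takes 0.05 s, during which the arm holds its last target. There are 200 camera calls.

### The job

First weigh down the tracing board: take every ballast plate out of the rack (they slide out under its bar and over the front edge) and stack them all on the ballast pad, flat, centred and square to it. Then run the tracer's stylus round the curved edge of the cam template, from the first mark at the pad's end to the last mark at the dock's end, keeping the stylus against the edge all the way with its foot flat under the template, and finally stand the tracer in the middle of its dock. Leave the timer, bottle and tape where they are.

Things in the scene. Friction and masses are not known exactly. Their poses are not given: they have to be found in the camera images.
- rack: fixed grey plate rack, 160 (its x) x 212 (its y) mm; origin: centre of its underside, on the bench; -x end: open front, towards the robot. Three lanes along x, centred at y = -68, 0, +68 mm, open at both ends, floor 22 mm above the bench, 60 mm wide between ribs 8 mm wide that stand 10 mm above the floor. Sides and front drop straight to the bench
- keeper (a point): centre of the underside of the rack's dark keeper bar, axes as the rack's: 14 mm wide, across all lanes, from 5 to 19 mm behind the front edge; underside 10 mm, top 18 mm above the lane floor. It holds the plates down: they come out by sliding under it and over the front edge
- pad_top (a point): centre of the top of the ballast pad, a dark steel block fixed on the tracing board, 92 (board x) x 46 (board y) mm, its top 14 mm above the board and 19 mm above the bench; axes as the board's
- board: fixed tracing board, a white slab 5 mm thick on the bench; origin in its underside; it reaches from -165 to +100 mm in its x and -155 to +215 mm in its y; -x is towards the robot. It carries the ballast pad (+y end), the cam template (middle) and the dock (-y end, front)
- template: cam profile: fixed grey metal plate 12 mm thick, its wavy curved edge facing the robot (board -x) and bending back at both sides, 60 to 80 mm from a centre at board x = +60 mm, y = 0. Underside 19 mm, top 31 mm above the bench: it overhangs the board by 14 mm for at least 30 mm in from the edge. Origin 19 mm above the board's, same axes
- dock (a point): centre of the tracer's dock, at the level of the board's top: a flat place inside a three-sided aluminium fence, 58 mm wide inside, the fence 6 mm above the board, open towards the robot; inside, the rear wall is 31 mm from this point and the side walls 29 mm
- tracer: a stylus on a sliding foot, 101 mm high, 0.3 kg, round about its z; origin: centre of its underside. Steel foot 48 mm across, 10 mm high; thin stylus 10 mm across from 10 to 41 mm; black grip 28 mm across from 41 to 101 mm. The foot goes under the template; the stylus meets its edge, axis 5 mm off it. Stands by itself; starts in front of the template
- plate_1: steel ballast plate 1 of up to 3 identical ones (may be absent), 100 (its x) x 56 (its y) x 7 mm, about 0.15 kg; origin: centre of its underside. Starts flat in one of the rack's lanes, its front end 8 to 28 mm behind the rack's front edge
- plate_2: steel ballast plate 2 of up to 3 identical ones (may be absent), 100 (its x) x 56 (its y) x 7 mm, about 0.15 kg; origin: centre of its underside. Starts flat in one of the rack's lanes, its front end 8 to 28 mm behind the rack's front edge
- plate_3: steel ballast plate 3 of up to 3 identical ones (may be absent), 100 (its x) x 56 (its y) x 7 mm, about 0.15 kg; origin: centre of its underside. Starts flat in one of the rack's lanes, its front end 8 to 28 mm behind the rack's front edge
- mark_0 (a point): mark 0 of nine short dark lines on the template's top that run in from its curved edge, equally spaced about 23 mm apart along it (the first, at the pad's end); the point lies on the edge itself, at half the template's thickness, 25 mm above the bench; axes as the board's
- mark_1 (a point): mark 1 of nine short dark lines on the template's top that run in from its curved edge, equally spaced about 23 mm apart along it; the point lies on the edge itself, at half the template's thickness, 25 mm above the bench; axes as the board's
- mark_2 (a point): mark 2 of nine short dark lines on the template's top that run in from its curved edge, equally spaced about 23 mm apart along it; the point lies on the edge itself, at half the template's thickness, 25 mm above the bench; axes as the board's
- mark_3 (a point): mark 3 of nine short dark lines on the template's top that run in from its curved edge, equally spaced about 23 mm apart along it; the point lies on the edge itself, at half the template's thickness, 25 mm above the bench; axes as the board's
- mark_4 (a point): mark 4 of nine short dark lines on the template's top that run in from its curved edge, equally spaced about 23 mm apart along it; the point lies on the edge itself, at half the template's thickness, 25 mm above the bench; axes as the board's
- mark_5 (a point): mark 5 of nine short dark lines on the template's top that run in from its curved edge, equally spaced about 23 mm apart along it; the point lies on the edge itself, at half the template's thickness, 25 mm above the bench; axes as the board's
- mark_6 (a point): mark 6 of nine short dark lines on the template's top that run in from its curved edge, equally spaced about 23 mm apart along it; the point lies on the edge itself, at half the template's thickness, 25 mm above the bench; axes as the board's
- mark_7 (a point): mark 7 of nine short dark lines on the template's top that run in from its curved edge, equally spaced about 23 mm apart along it; the point lies on the edge itself, at half the template's thickness, 25 mm above the bench; axes as the board's
- mark_8 (a point): mark 8 of nine short dark lines on the template's top that run in from its curved edge, equally spaced about 23 mm apart along it (the last, at the dock's end); the point lies on the edge itself, at half the template's thickness, 25 mm above the bench; axes as the board's
- timer: white lab timer lying flat, 52x64x18 mm, origin in its underside; bystander
- bottle: small clear lab bottle with a cap, 47 mm across, 103 mm high, origin in its underside; bystander
- tape: roll of tape lying flat, 53 mm across, 19 mm high, origin in its underside; bystander
Things that resemble listed ones, but are neither listed nor needed, are in the scene too. What is shaped like the plate_1 but blue is not meant. Leave any red look-alike of the tracer alone.

How it is judged:
On the way, in this order (a step that is already met when the one before it is completed fails the run):
1. every ballast plate present is stacked flat on the pad and let go (horizontal distance between each of plate_1, plate_2, plate_3 and pad_top below 0.014 m and z of each of plate_1, plate_2, plate_3 in the frame of pad_top above -0.004 m and angle between the z axis of each of plate_1, plate_2, plate_3 and the z axis of board, either way round below 0.06 rad and angle between the x axis of each of plate_1, plate_2, plate_3 and the x axis of board, either way round below 0.17 rad and linear speed of each of plate_1, plate_2, plate_3 below 0.02 m/s and contact force between the fingers and plate_1 below 0.05 N and contact force between the fingers and plate_2 below 0.05 N and contact force between the fingers and plate_3 below 0.05 N), for 0.2 s.
2. the stylus is against the template's edge at mark 0, the tracer upright with its foot under the template (horizontal distance between tracer and mark_0 below 0.011 m and contact force between tracer and template above 0.2 N and angle between tracer's own z axis and vertical below 0.15 rad and z of tracer in the frame of dock below 0.008 m), for 0.05 s.
3. the stylus is against the template's edge at mark 1, the tracer upright with its foot under the template (horizontal distance between tracer and mark_1 below 0.011 m and contact force between tracer and template above 0.2 N and angle between tracer's own z axis and vertical below 0.15 rad and z of tracer in the frame of dock below 0.008 m), for 0.05 s.
4. the stylus is against the template's edge at mark 2, the tracer upright with its foot under the template (horizontal distance between tracer and mark_2 below 0.011 m and contact force between tracer and template above 0.2 N and angle between tracer's own z axis and vertical below 0.15 rad and z of tracer in the frame of dock below 0.008 m), for 0.05 s.
5. the stylus is against the template's edge at mark 3, the tracer upright with its foot under the template (horizontal distance between tracer and mark_3 below 0.011 m and contact force between tracer and template above 0.2 N and angle between tracer's own z axis and vertical below 0.15 rad and z of tracer in the frame of dock below 0.008 m), for 0.05 s.
6. the stylus is against the template's edge at mark 4, the tracer upright with its foot under the template (horizontal distance between tracer and mark_4 below 0.011 m and contact force between tracer and template above 0.2 N and angle between tracer's own z axis and vertical below 0.15 rad and z of tracer in the frame of dock below 0.008 m), for 0.05 s.
7. the stylus is against the template's edge at mark 5, the tracer upright with its foot under the template (horizontal distance between tracer and mark_5 below 0.011 m and contact force between tracer and template above 0.2 N and angle between tracer's own z axis and vertical below 0.15 rad and z of tracer in the frame of dock below 0.008 m), for 0.05 s.
8. the stylus is against the template's edge at mark 6, the tracer upright with its foot under the template (horizontal distance between tracer and mark_6 below 0.011 m and contact force between tracer and template above 0.2 N and angle between tracer's own z axis and vertical below 0.15 rad and z of tracer in the frame of dock below 0.008 m), for 0.05 s.
9. the stylus is against the template's edge at mark 7, the tracer upright with its foot under the template (horizontal distance between tracer and mark_7 below 0.011 m and contact force between tracer and template above 0.2 N and angle between tracer's own z axis and vertical below 0.15 rad and z of tracer in the frame of dock below 0.008 m), for 0.05 s.
10. the stylus is against the template's edge at mark 8, the tracer upright with its foot under the template (horizontal distance between tracer and mark_8 below 0.011 m and contact force between tracer and template above 0.2 N and angle between tracer's own z axis and vertical below 0.15 rad and z of tracer in the frame of dock below 0.008 m), for 0.05 s.
At the end, for the whole second after the job is handed in: every plate present lies flat and released in one stack on the pad, centred within 14 mm, long side within 0.17 rad of the board's x; the stylus has touched the edge within 10 mm of each mark in order, foot on the board; the tracer stands at rest within 12 mm of the dock's centre (horizontal distance between each of plate_1, plate_2, plate_3 and pad_top below 0.014 m and z of each of plate_1, plate_2, plate_3 in the frame of pad_top above -0.004 m and angle between the z axis of each of plate_1, plate_2, plate_3 and the z axis of board, either way round below 0.06 rad and angle between the x axis of each of plate_1, plate_2, plate_3 and the x axis of board, either way round below 0.17 rad and linear speed of each of plate_1, plate_2, plate_3, tracer below 0.02 m/s and horizontal distance between tracer and dock below 0.012 m and angle between tracer's own z axis and vertical below 0.06 rad and z of tracer in the frame of dock below 0.004 m).
It fails at once if the timer is moved more than 4 cm (distance of timer from where it was at the start of the episode above 0.04 m).
It fails at once if the bottle is moved more than 4 cm (distance of bottle from where it was at the start of the episode above 0.04 m).
It fails at once if the tape is moved more than 4 cm (distance of tape from where it was at the start of the episode above 0.04 m).
Of plate_1, plate_2, plate_3 only 2 to 3 are there at a start; the rules pass over those that are not, and their reading is None.
At some moment in a run one of tracer may be knocked a few centimetres aside while the robot is not near it.
Once in a run the grip may slacken for a moment while it holds something.
It also fails if it takes over 210 s, if anything falls off the work surface, if the arm or the gripper's body presses on something with over 40 N, if the wrist force passes 120 N, or if a joint passes its speed limit or range.

## Working session

There is one attempt and no reset: what is moved stays moved. The work goes in short steps, Python scripts to look and compute and a tool call to move; the robot and the scene stay as the last step left them, time stands still between calls to the robot, and variables do not carry over. Pictures are saved under pics/ and viewed, at most 14 in all, crops included, and the job is handed in when it is done.

Besides the shell and the picture viewer there is one more tool, called by a JSON object that holds its "op" and its "data", one argument or row to a line. drive_tool: Moves the arm, as the interface text tells. Its arguments: {"type":"object","properties":{"angular":{"type":"array","items":{"type":"array","items":{"type":"number"}}},"travel":{"type":"array","items":{"type":"array","items":{"type":"number"}}},"gripper":{"type":"array","items":{"type":"number"}},"grip_force":{"type":"number"}},"required":["angular","travel","gripper"]}

```bash
mkdir -p pics; ls; cat > h.py <<'E'
import numpy as np, cv2
from cell import arm, eyes
def cap(n):
    c=eyes.capture(n); c['f']=240/np.tan(np.radians(c['fovy'])/2); return c
def save(c,fn): cv2.imwrite('pics/'+fn,c['pixels'][:,:,::-1])
def ray(c,px):
    r,k=px; E=c['extrinsics']
    d=E[:3,:3]@np.array([(k-c['cx'])/c['f'],(r-c['cy'])/c['f'],1.]); return E[:3,3],d
def atz(c,px,z):
    o,d=ray(c,px); return o+d*(z-o[2])/d[2]
def cloud(c):
    k,r=np.meshgrid(np.arange(640),np.arange(480)); z=c['range_z']
    P=np.stack([(k-c['cx'])/c['f']*z,(r-c['cy'])/c['f']*z,z],-1)
    E=c['extrinsics']; W=P@E[:3,:3].T+E[:3,3]; W[z==0]=np.nan; return W
E
python3 - <<'E'
from h import *
np.set_printoptions(precision=4,suppress=True)
o=arm.get_obs();print(o['clock'],o['eef_pos'],o['eef_rot'],o['opening'],arm.nose_length)
for n in ['top','scene']:
    c=cap(n);save(c,n+'0.png');print(n,c['extrinsics'],c['fovy'])
    for t in ['rack','board','plate_1','tracer','dock','pad_top','keeper','template','timer','bottle','tape']+['mark_%d'%i for i in (0,)]:
        for d in eyes.place_of(n,t)[:9]: 
            z={'pad_top':.019,'mark_0':.025,'plate_1':.022,'keeper':.032,'template':.019,'dock':.005,'tracer':.005}.get(t,0)
            print(t,round(d['p'],2),np.round(d['pixel'],1),atz(c,d['pixel'],z)[:2])
E
```

```text
pics
0.0 [ 0.2573 -0.569   0.2095] [ 0.9775  0.2108 -0.0002 -0.0009] 0.08572600899545263 0.017
top [[ 0.0226 -0.8964  0.4426 -0.1687]
 [-0.9997 -0.0165  0.0176  0.1278]
 [-0.0085 -0.4429 -0.8965  1.6613]
 [ 0.      0.      0.      1.    ]] 44.138713374764315
rack 0.75 [280.4 265.7] [0.5096 0.2969]
board 0.74 [265.1 411. ] [ 0.5685 -0.1449]
plate_1 0.95 [251.1 182.8] [0.5925 0.5544]
plate_1 0.86 [274.6 264.1] [0.5193 0.3006]
plate_1 0.67 [300.6 122.2] [0.4285 0.7141]
plate_1 0.6 [269.4 291.3] [0.5378 0.2196]
tracer 0.85 [316.3 500.7] [ 0.4076 -0.3975]
tracer 0.68 [289.3 410.4] [ 0.4872 -0.1382]
dock 0.88 [300.4 444.9] [ 0.4539 -0.2385]
dock 0.4 [278.5 265.2] [0.5138 0.2983]
pad_top 0.75 [250.5 358.9] [0.606 0.015]
pad_top 0.36 [217.8 311.1] [0.7171 0.164 ]
keeper 0.87 [293.3 274.6] [0.4562 0.2652]
template 0.59 [266.7 415.8] [ 0.5551 -0.156 ]
timer 0.89 [218.6 310.7] [0.7244 0.1657]
bottle 0.81 [207.4 386.3] [ 0.7696 -0.0762]
bottle 0.4 [254.6 404.7] [ 0.6036 -0.1273]
tape 0.81 [306.3 199.2] [0.423  0.4898]
mark_0 0.9 [268.2 414.3] [ 0.5475 -0.1502]
mark_0 0.8 [243.5 398.1] [ 0.6291 -
[... 945 characters left out ...]
691]
template 0.59 [220.6 380.2] [ 0.5784 -0.1438]
timer 0.78 [242.9 295.9] [0.7352 0.1449]
timer 0.46 [223.1 382.3] [ 0.5812 -0.1681]
bottle 0.83 [217.  321.3] [ 0.791  -0.0845]
bottle 0.63 [242.5 295.1] [0.7392 0.144 ]
bottle 0.26 [224.6 382.6] [ 0.574  -0.1567]
tape 0.84 [330.3 308.5] [0.4269 0.5026]
mark_0 0.88 [220.1 362.8] [ 0.624  -0.0987]
mark_0 0.85 [210.9 388.4] [ 0.5902 -0.2301]
mark_0 0.83 [220.1 385.9] [ 0.5579 -0.1471]
mark_0 0.82 [218.1 367.1] [ 0.6206 -0.1235]
mark_0 0.81 [220.  383.6] [ 0.5649 -0.1431]
mark_0 0.72 [232.5 400.4] [ 0.4704 -0.0817]
mark_0 0.65 [220.2 394.2] [ 0.5337 -0.1637]
mark_0 0.63 [213.9 387.9] [ 0.5784 -0.2028]
mark_0 0.57 [222.2 374.1] [ 0.5828 -0.1059]
```

```bash
python3 - <<'E'
import cv2
a=cv2.imread('pics/top0.png')[180:360,80:540];cv2.imwrite('pics/top0c.png',cv2.resize(a,(800,313),interpolation=cv2.INTER_CUBIC))
a=cv2.imread('pics/scene0.png')[160:440,190:500];cv2.imwrite('pics/scene0c.png',cv2.resize(a,(664,600),interpolation=cv2.INTER_CUBIC))
E
```

```text
(no output)
```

View pics/top0c.png

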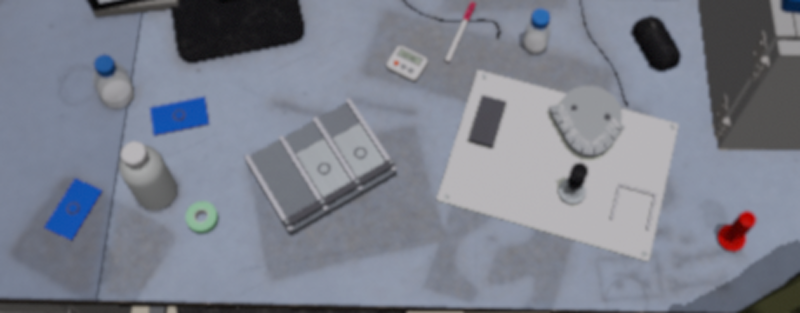

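View pics/scene0c.png

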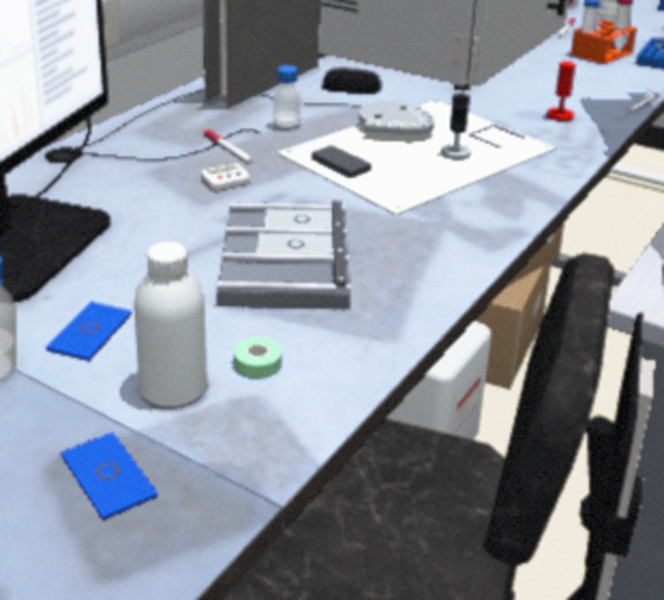

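The top view shows a rack at about crop (320,165), with plates in the middle and right lanes and the left lane empty. It also shows the board with pad, template, tracer and dock, a red look-alike at the right, and blue plates at the left. Next I'll measure the poses.

```bash
python3 - <<'E'
from h import *
np.set_printoptions(precision=4,suppress=True)
c=cap('top');W=cloud(c)
for t in ['rack','board','plate_1','pad_top','timer','bottle','tape']:
    for m in eyes.masks_of('top',t)[:4]:
        P=W[m['mask']];P=P[~np.isnan(P).any(1)]
        if len(P)<10: continue
        r=cv2.minAreaRect(P[:,:2].astype(np.float32)*1000)
        print(t,round(m['p'],2),len(P),'z%',np.percentile(P[:,2],[5,50,95]),r)
        if t=='board' : cv2.imwrite('pics/bm.png',m['mask']*255.)
# white board by colour
I=c['pixels'].astype(int)
w=(I.min(2)>165)&(abs(I[:,:,0]-I[:,:,2])<22)&(abs(W[:,:,2]-.005)<.02)&(W[:,:,0]>.3)&(W[:,:,0]<.8)&(W[:,:,1]<.15)&(W[:,:,1]>-.4)
w=cv2.morphologyEx(w.astype(np.uint8),cv2.MORPH_OPEN,np.ones((3,3)))
n,l,s,_=cv2.connectedComponentsWithStats(w);k=1+s[1:,4].argmax();ys,xs=np.where(l==k)
P=np.array([atz(c,(a,b),.005)[:2] for a,b in zip(ys,xs)]);print('white',len(P),cv2.minAreaRect(P.astype(np.float32)*1000), I[265,380],I[300,340])
E
```

```text
rack 0.93 2702 z% [0.0108 0.0236 0.04  ] ((526.5372314453125, 302.32037353515625), (177.0652313232422, 222.3541717529297), 33.101200103759766)
board 0.6 9685 z% [-0.0016  0.0059  0.0319] ((547.3836669921875, -115.05523681640625), (372.760498046875, 282.3248291015625), 74.17432403564453)
board 0.53 1275 z% [0.0204 0.0306 0.0373] ((615.4322509765625, -162.06533813476562), (134.2021026611328, 127.12220764160156), 39.72151565551758)
plate_1 0.83 555 z% [0.0202 0.0284 0.0359] ((511.8384094238281, 299.22564697265625), (100.68397521972656, 59.59489440917969), 35.359222412109375)
plate_1 0.83 597 z% [-0.0006  0.0059  0.0123] ((437.69873046875, 721.6093139648438), (61.95460891723633, 102.46514892578125), 71.96427917480469)
plate_1 0.7 462 z% [0.0221 0.0288 0.0346] ((544.44921875, 236.89248657226562), (89.69512176513672, 57.33944320678711), 29.828489303588867)
plate_1 0.57 527 z% [-0.0002  0.0063  0.0131] ((616.2183227539062, 561.8886108398438), (60.792537689208984, 100.64321899414062), 12.734914779663086)
pad_top 0.64 9553 z% [-0.0016  0.006   0.0319] ((547.9791870117188, -114.02561950683594)
[... 329 characters left out ...]
695510864258)
tape 0.73 2755 z% [0.006  0.0234 0.0399] ((526.2470703125, 302.77227783203125), (177.07664489746094, 224.5544891357422), 33.088558197021484)
tape 0.59 278 z% [-0.0003  0.0174  0.0236] ((422.7503356933594, 498.272216796875), (55.82251739501953, 54.62596893310547), 38.78425216674805)
tape 0.55 9639 z% [-0.0016  0.0059  0.0319] ((550.9117431640625, -117.05595397949219), (371.3943786621094, 290.4034423828125), 74.1435775756836)
white 7465 ((542.5550537109375, -113.25883483886719), (368.20611572265625, 262.448486328125), 73.88997650146484) [184 182 184] [125 130 144][ WARN:0@2.230] global loadsave.cpp:1063 imwrite_ Unsupported depth image for selected encoder is fallbacked to CV_8U.
```

{"op": "drive_tool", "data": {
  "angular": [
    [0, 0, 0],
    [0, 0, 0],
    [0, 0, 0],
    [0, 0, 0],
    [0, 0, 0]
  ],
  "travel": [
    [30, 30, 45],
    [75, 75, 90],
    [120, 120, 130],
    [160, 170, 170],
    [190, 220, 180]
  ],
  "gripper": [85, 85, 85, 85, 85]
}}

```text
clock: 2.33
eef_pos: [0.4297, -0.3763, 0.3806]
eef_rot: [0.978, 0.21, 0.001, 0.001]
wrist_force: [0.9, -0.3, 1.0]
opening: 0.0854
grasp_force: 0.0
```

{"op": "drive_tool", "data": {
  "angular": [
    [0, 0, 0],
    [0, 0, 0],
    [0, 0, 0],
    [0, 0, 0],
    [0, 0, 0]
  ],
  "travel": [
    [20, 50, 10],
    [30, 100, 10],
    [35, 150, 10],
    [35, 190, 10],
    [35, 190, 10]
  ],
  "gripper": [85, 85, 85, 85, 85]
}}

```text
clock: 2.95
eef_pos: [0.464, -0.1834, 0.3897]
eef_rot: [0.977, 0.214, 0.001, -0.0]
wrist_force: [0.7, -1.0, -0.0]
opening: 0.085
grasp_force: 0.0
```

```bash
python3 - <<'E'
from h import *
np.set_printoptions(precision=4,suppress=True)
o=arm.get_obs();print(o['clock'],o['eef_pos'],o['eef_rot'],o['opening'],o['wrist_force'])
c=cap('wrist');save(c,'w1.png');print(c['extrinsics'],c['fovy'])
for t,z in dict(board=0,dock=.005,pad_top=.019,tracer=.005,template=.019).items():
    for d in eyes.place_of('wrist',t)[:3]: print(t,round(d['p'],2),np.round(d['pixel'],1),atz(c,d['pixel'],z)[:2])
for d in eyes.place_of('wrist','mark_0')[:12]: print(round(d['p'],2),np.round(d['pixel'],1),atz(c,d['pixel'],.025)[:2])
E
```

```text
2.95 [ 0.464  -0.1834  0.3897] [ 0.9769  0.2137  0.0008 -0.    ] 0.08495539114406624 [ 0.6675 -0.9775 -0.032 ]
[[ 0.418  -0.8749 -0.2447  0.5268]
 [-0.9084 -0.4025 -0.1127 -0.1551]
 [ 0.0001  0.2694 -0.963   0.5545]
 [ 0.      0.      0.      1.    ]] 63.332142624442845
board 0.77 [ 88.9 321.9] [ 0.5708 -0.1499]
dock 0.76 [191.1 346. ] [ 0.4604 -0.2395]
tracer 0.82 [139.5 279.4] [ 0.4865 -0.1247]
tracer 0.68 [265.7 420.4] [ 0.4053 -0.3911]
template 0.61 [ 88.4 320.5] [ 0.5691 -0.1482]
0.96 [ 67.5 306.9] [ 0.584  -0.1221]
0.9 [ 46.2 304.7] [ 0.6053 -0.1094]
0.9 [ 86.5 306.9] [ 0.5634 -0.1315]
0.88 [103.3 361.2] [ 0.5742 -0.2039]
0.86 [112.6 328.2] [ 0.5459 -0.17  ]
0.85 [113.6 347.4] [ 0.5552 -0.1933]
0.8 [ 23.4 303.7] [ 0.6282 -0.0976]
0.68 [ 96.  376.8] [ 0.5906 -0.2181]
0.56 [102.  315.9] [ 0.5511 -0.1499]
```

View pics/w1.png

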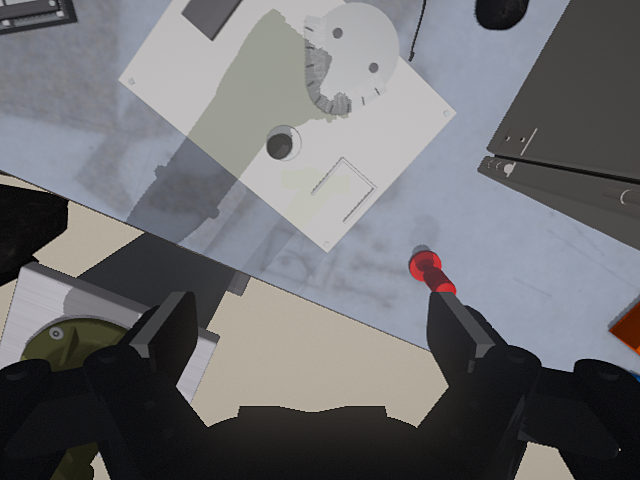

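The wrist image shows all nine marks around the template edge (columns 304–377, rows 23–114), the tracer at (280,143) and the dock at (346,191). Next I'll look at the rack.

{"op": "drive_tool", "data": {
  "angular": [
    [0, 0, 2],
    [0, 0, 4],
    [0, 0, 6],
    [0, 0, 8],
    [0, 0, 8]
  ],
  "travel": [
    [10, 60, 0],
    [20, 120, 0],
    [30, 180, -10],
    [30, 240, -20],
    [36, 300, -30]
  ],
  "gripper": [60, 20, 0, 0, 0]
}}

```text
clock: 3.92
eef_pos: [0.4997, 0.1139, 0.3586]
eef_rot: [0.961, 0.278, 0.0, 0.0]
wrist_force: [0.8, 0.1, -0.0]
opening: -0.0002
grasp_force: 0.0
```

{"op": "drive_tool", "data": {
  "angular": [
    [0, 0, 0],
    [0, 0, 0],
    [0, 0, 0],
    [0, 0, 0]
  ],
  "travel": [
    [0, 60, 0],
    [0, 120, 0],
    [0, 150, 0],
    [0, 150, 0]
  ],
  "gripper": [0, 0, 0, 0]
}}

```text
clock: 4.42
eef_pos: [0.499, 0.2653, 0.3582]
eef_rot: [0.96, 0.28, -0.001, -0.001]
wrist_force: [0.6, 0.7, -0.2]
opening: -0.0001
grasp_force: 0.0
```

```bash
python3 - <<'E'
from h import *
np.set_printoptions(precision=4,suppress=True)
o=arm.get_obs();print(o['clock'],o['eef_pos'],o['eef_rot'],o['opening'],o['wrist_force'])
c=cap('wrist');save(c,'w2.png');W=cloud(c)
for t,z in dict(rack=0,keeper=.032,plate_1=.022).items():
    for d in eyes.place_of('wrist',t)[:3]: print(t,round(d['p'],2),np.round(d['pixel'],1),atz(c,d['pixel'],z)[:2])
for t in ['rack','plate_1']:
    for m in eyes.masks_of('wrist',t)[:3]:
        P=W[m['mask']];P=P[~np.isnan(P).any(1)]
        if len(P)<10: continue
        print(t,round(m['p'],2),len(P),'z%',np.percentile(P[:,2],[5,50,95]),cv2.minAreaRect(P[:,:2].astype(np.float32)*1000))
E
```

```text
4.425 [0.499  0.2653 0.3582] [ 0.9599  0.2803 -0.0006 -0.0008] -0.00014138313457033396 [ 0.5749  0.7289 -0.1574]
keeper 0.97 [203.6 295.8] [0.4597 0.2645]
plate_1 0.93 [158.  298.4] [0.5096 0.2922]
plate_1 0.73 [161.5 354.2] [0.5442 0.23  ]
rack 0.92 15387 z% [0.0219 0.024  0.0415] ((520.3350219726562, 302.335693359375), (168.5572509765625, 226.5538330078125), 33.098751068115234)
rack 0.31 3310 z% [0.0287 0.0303 0.0318] ((546.08642578125, 236.41412353515625), (91.56692504882812, 56.06116485595703), 32.579490661621094)
plate_1 0.67 3557 z% [0.0289 0.0303 0.0319] ((510.9955139160156, 295.9379577636719), (98.5285873413086, 56.88008499145508), 32.87057113647461)
plate_1 0.63 3361 z% [0.0286 0.0303 0.0319] ((546.1212768554688, 236.50650024414062), (92.39089965820312, 57.67362976074219), 31.289430618286133)
```

View pics/w2.png

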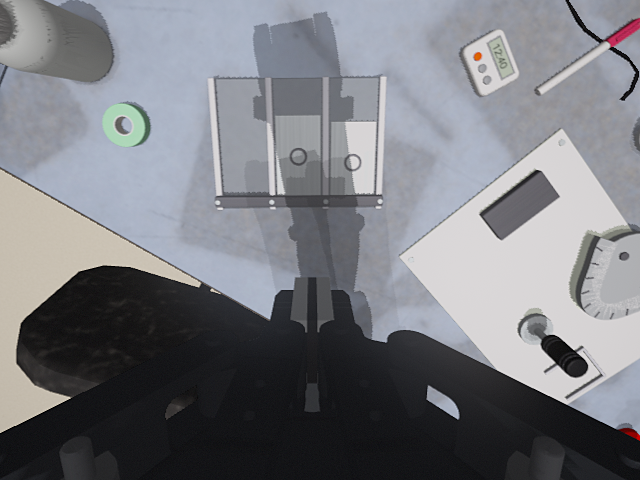

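Two plates are present, in the middle lane (298,157) and the right lane (352,162). I'll push both forward from behind with closed fingers.

{"op": "drive_tool", "data": {
  "angular": [
    [0, 0, 0],
    [0, 0, 0],
    [0, 0, 0],
    [0, 0, 0],
    [0, 0, 0]
  ],
  "travel": [
    [25, 25, -60],
    [50, 50, -120],
    [74, 70, -180],
    [74, 70, -230],
    [74, 70, -255]
  ],
  "gripper": [0, 0, 0, 0, 0]
}}

```text
clock: 5.35
eef_pos: [0.573, 0.3309, 0.0998]
eef_rot: [0.961, 0.278, -0.002, 0.001]
wrist_force: [-0.0, -0.9, 0.2]
opening: 0.0002
grasp_force: 0.0
```

{"op": "drive_tool", "data": {
  "angular": [
    [0, 0, 0],
    [0, 0, 0],
    [0, 0, 0],
    [0, 0, 0],
    [0, 0, 0]
  ],
  "travel": [
    [0, 0, -20],
    [0, 0, -40],
    [0, 0, -55],
    [0, 0, -61],
    [0, 0, -61]
  ],
  "gripper": [0, 0, 0, 0, 0]
}}

```text
clock: 5.98
eef_pos: [0.5737, 0.3326, 0.0429]
eef_rot: [0.96, 0.278, -0.0, 0.0]
wrist_force: [-0.0, -0.4, -1.2]
opening: 0.0002
grasp_force: 0.0
```

{"op": "drive_tool", "data": {
  "angular": [
    [0, 0, 0],
    [0, 0, 0],
    [0, 0, 0],
    [0, 0, 0],
    [0, 0, 0]
  ],
  "travel": [
    [-10, -6, 0],
    [-18, -12, 0],
    [-27, -17, 0],
    [-35, -23, 0],
    [-44, -28, 0]
  ],
  "gripper": [0, 0, 0, 0, 0]
}}

```text
clock: 6.6
eef_pos: [0.529, 0.3043, 0.0429]
eef_rot: [0.96, 0.278, 0.0, 0.0]
wrist_force: [-1.5, -0.4, -0.3]
opening: -0.0
grasp_force: 0.0
```

{"op": "drive_tool", "data": {
  "angular": [
    [0, 0, 0],
    [0, 0, 0],
    [0, 0, 0],
    [0, 0, 0],
    [0, 0, 0]
  ],
  "travel": [
    [-8, -5, 0],
    [-14, -9, 0],
    [-20, -13, 0],
    [-20, -13, 0],
    [-18, -12, 40]
  ],
  "gripper": [0, 0, 0, 0, 0]
}}

```text
clock: 7.22
eef_pos: [0.5101, 0.2916, 0.0808]
eef_rot: [0.96, 0.279, -0.003, 0.001]
wrist_force: [-0.1, 0.3, 0.5]
opening: -0.0002
grasp_force: 0.0
```

{"op": "drive_tool", "data": {
  "angular": [
    [0, 0, 0],
    [0, 0, 0],
    [0, 0, 0],
    [0, 0, 0],
    [0, 0, 0]
  ],
  "travel": [
    [40, -6, 0],
    [80, -12, 0],
    [99, -16, 0],
    [99, -16, -30],
    [99, -16, -40]
  ],
  "gripper": [0, 0, 0, 0, 0]
}}

```text
clock: 7.85
eef_pos: [0.6098, 0.2762, 0.0409]
eef_rot: [0.96, 0.278, -0.001, 0.0]
wrist_force: [0.1, 1.0, -0.3]
opening: -0.0
grasp_force: 0.0
```

{"op": "drive_tool", "data": {
  "angular": [
    [0, 0, 0],
    [0, 0, 0],
    [0, 0, 0],
    [0, 0, 0],
    [0, 0, 0]
  ],
  "travel": [
    [0, 0, 0],
    [-10, -6, 0],
    [-20, -13, 0],
    [-28, -18, 0],
    [-36, -23, 0]
  ],
  "gripper": [0, 0, 0, 0, 0]
}}

```text
clock: 8.48
eef_pos: [0.5741, 0.2534, 0.0433]
eef_rot: [0.96, 0.278, 0.0, 0.0]
wrist_force: [0.0, -0.0, 0.2]
opening: -0.0
grasp_force: 0.0
```

{"op": "drive_tool", "data": {
  "angular": [
    [0, 0, 0],
    [0, 0, 0],
    [0, 0, 0],
    [0, 0, 0],
    [0, 0, 0]
  ],
  "travel": [
    [-8, -5, 0],
    [-16, -10, 0],
    [-23, -15, 0],
    [-28, -18, 0],
    [-28, -18, 0]
  ],
  "gripper": [0, 0, 0, 0, 0]
}}

```text
clock: 9.1
eef_pos: [0.5463, 0.2356, 0.0429]
eef_rot: [0.96, 0.278, -0.0, 0.0]
wrist_force: [-0.5, 0.4, 0.1]
opening: -0.0002
grasp_force: 0.0
```

{"op": "drive_tool", "data": {
  "angular": [
    [0, 0, 0],
    [0, 0, 0],
    [0, 0, 0],
    [0, 0, 0],
    [0, 0, 0]
  ],
  "travel": [
    [5, 3, 40],
    [5, 10, 100],
    [5, 20, 160],
    [0, 30, 220],
    [-20, 10, 240]
  ],
  "gripper": [0, 0, 0, 0, 0]
}}

```text
clock: 9.72
eef_pos: [0.5274, 0.2494, 0.2868]
eef_rot: [0.96, 0.28, 0.003, -0.002]
wrist_force: [0.3, -1.2, -0.2]
opening: -0.0001
grasp_force: 0.0
```

```bash
python3 - <<'E'
from h import *
np.set_printoptions(precision=4,suppress=True)
o=arm.get_obs();print(o['clock'],o['eef_pos'],o['eef_rot'],o['wrist_force'])
c=cap('wrist');save(c,'w3.png');W=cloud(c)
for t,z in dict(rack=0,keeper=.032,plate_1=.022).items():
    for d in eyes.place_of('wrist',t)[:4]: print(t,round(d['p'],2),np.round(d['pixel'],1),atz(c,d['pixel'],z)[:2])
for t in ['plate_1']:
    for m in eyes.masks_of('wrist',t)[:4]:
        P=W[m['mask']];P=P[~np.isnan(P).any(1)]
        if len(P)<10: continue
        print(t,round(m['p'],2),len(P),'z%',np.percentile(P[:,2],[5,50,95]),cv2.minAreaRect(P[:,:2].astype(np.float32)*1000))
E
```

```text
9.725 [0.5274 0.2494 0.2868] [ 0.96    0.2799  0.0032 -0.0017] [ 0.305  -1.2278 -0.2359]
keeper 0.73 [231.7 269.1] [0.4608 0.2634]
plate_1 0.68 [186.2 333.7] [0.5415 0.2293]
plate_1 0.58 [174.9 270.7] [0.5146 0.2948]
plate_1 0.73 4774 z% [0.0289 0.0304 0.0317] ((511.06268310546875, 295.8326721191406), (99.30326843261719, 58.24335479736328), 32.92668533325195)
plate_1 0.66 4297 z% [0.029  0.0304 0.0317] ((545.83544921875, 236.13919067382812), (90.54067993164062, 56.19981384277344), 32.83700180053711)
plate_1 0.18 2184 z% [0.0054 0.02   0.0216] ((422.4032897949219, 502.50579833984375), (53.13445281982422, 64.23703002929688), 32.42007827758789)
```

View pics/w3.png

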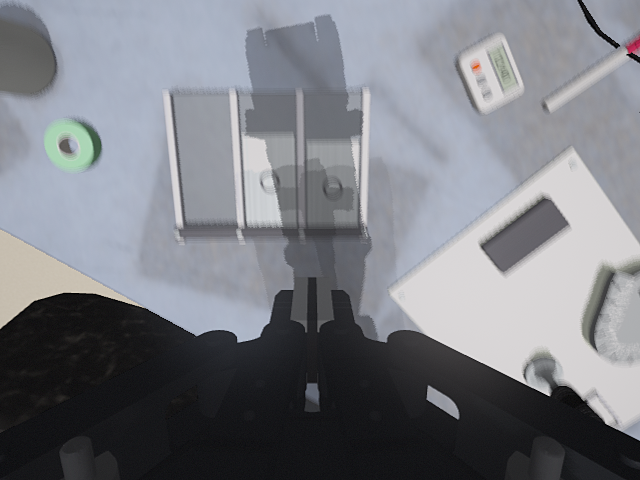

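The plates haven't moved, so the tips passed over them. I'll probe for the floor height behind the right-lane plate.

{"op": "drive_tool", "data": {
  "angular": [
    [0, 0, 0],
    [0, 0, 0],
    [0, 0, 0],
    [0, 0, 0],
    [0, 0, 0]
  ],
  "travel": [
    [41, 14, -50],
    [82, 27, -110],
    [82, 27, -170],
    [82, 27, -220],
    [82, 27, -235]
  ],
  "gripper": [0, 0, 0, 0, 0]
}}

```text
clock: 10.6
eef_pos: [0.6058, 0.2714, 0.0421]
eef_rot: [0.96, 0.279, -0.005, 0.001]
wrist_force: [0.2, -0.0, 0.6]
opening: -0.0002
grasp_force: 0.0
```

{"op": "drive_tool", "data": {
  "angular": [
    [0, 0, 0],
    [0, 0, 0],
    [0, 0, 0],
    [0, 0, 0],
    [0, 0, 0]
  ],
  "travel": [
    [0, 0, -6],
    [0, 0, -10],
    [0, 0, -12],
    [0, 0, -12],
    [0, 0, -12]
  ],
  "gripper": [0, 0, 0, 0, 0]
}}

```text
clock: 11.22
eef_pos: [0.6089, 0.273, 0.0366]
eef_rot: [0.96, 0.278, 0.001, -0.0]
wrist_force: [0.1, -0.3, -0.8]
opening: 0.0002
grasp_force: 0.0
```

{"op": "drive_tool", "data": {
  "angular": [
    [0, 0, 0],
    [0, 0, 0]
  ],
  "travel": [
    [0, 0, -2],
    [0, 0, -2]
  ],
  "gripper": [0, 0]
}}

```text
clock: 11.48
eef_pos: [0.6084, 0.2727, 0.0337]
eef_rot: [0.96, 0.278, -0.0, 0.0]
wrist_force: [-0.5, -0.3, -0.1]
opening: 0.0001
grasp_force: 0.0
```

{"op": "drive_tool", "data": {
  "angular": [
    [0, 0, 0],
    [0, 0, 0]
  ],
  "travel": [
    [0, 0, -1],
    [0, 0, -1]
  ],
  "gripper": [0, 0]
}}

```text
clock: 11.72
eef_pos: [0.6085, 0.2728, 0.0327]
eef_rot: [0.96, 0.278, -0.0, -0.0]
wrist_force: [-0.6, 0.3, 0.3]
opening: 0.0003
grasp_force: 0.0
```

{"op": "drive_tool", "data": {
  "angular": [
    [0, 0, 0],
    [0, 0, 0]
  ],
  "travel": [
    [0, 0, -1],
    [0, 0, -1]
  ],
  "gripper": [0, 0]
}}

```text
clock: 11.98
eef_pos: [0.6085, 0.2728, 0.0317]
eef_rot: [0.96, 0.278, -0.0, -0.0]
wrist_force: [1.1, 0.7, -0.1]
opening: 0.0001
grasp_force: 0.0
```

{"op": "drive_tool", "data": {
  "angular": [
    [0, 0, 0],
    [0, 0, 0]
  ],
  "travel": [
    [0, 0, -1],
    [0, 0, -1]
  ],
  "gripper": [0, 0]
}}

```text
clock: 12.22
eef_pos: [0.6085, 0.2728, 0.0307]
eef_rot: [0.96, 0.278, -0.0, 0.0]
wrist_force: [0.5, -0.3, -0.4]
opening: -0.0003
grasp_force: 0.0
```

{"op": "drive_tool", "data": {
  "angular": [
    [0, 0, 0],
    [0, 0, 0]
  ],
  "travel": [
    [0, 0, -1],
    [0, 0, -1]
  ],
  "gripper": [0, 0]
}}

```text
clock: 12.48
eef_pos: [0.6085, 0.2728, 0.0297]
eef_rot: [0.96, 0.278, -0.0, 0.0]
wrist_force: [-0.1, -0.8, 0.3]
opening: -0.0001
grasp_force: 0.0
```

{"op": "drive_tool", "data": {
  "angular": [
    [0, 0, 0],
    [0, 0, 0]
  ],
  "travel": [
    [0, 0, -1],
    [0, 0, -1]
  ],
  "gripper": [0, 0]
}}

```text
clock: 12.72
eef_pos: [0.6085, 0.2728, 0.0287]
eef_rot: [0.96, 0.278, -0.0, 0.0]
wrist_force: [-0.1, -0.4, -0.1]
opening: -0.0001
grasp_force: 0.0
```

```bash
python3 - <<'E'
from h import *
c=cap('wrist');save(c,'w4.png')
c=cap('scene');cv2.imwrite('pics/s4.png',cv2.resize(c['pixels'][190:320,260:420,::-1],(640,520),interpolation=cv2.INTER_CUBIC))
E
```

```text
(no output)
```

View pics/s4.png

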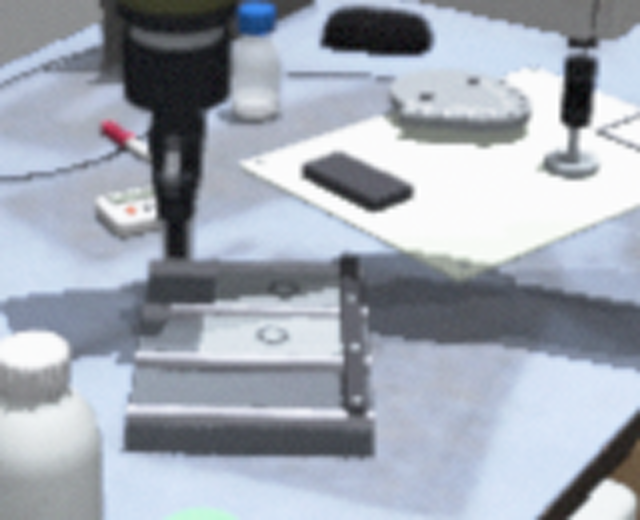

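View pics/w4.png

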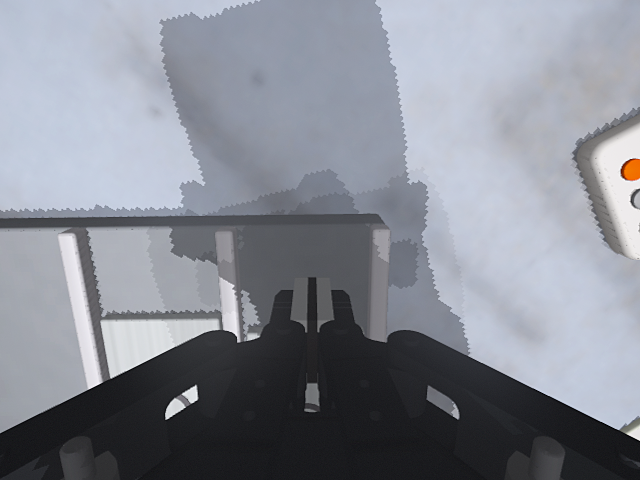

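```bash
python3 - <<'E'
from h import *
np.set_printoptions(precision=4,suppress=True)
o=arm.get_obs();p=o['eef_pos'];print(p)
for n in ['wrist','top','scene']:
    c=cap(n);W=cloud(c);E=c['extrinsics']
    for dz in (-.017,0):
        q=np.linalg.inv(E)@np.r_[p+[0,0,dz],1];print(n,dz,'tip px row,col',c['cy']+c['f']*q[1]/q[2],c['cx']+c['f']*q[0]/q[2],'depth',q[2])
    if n!='wrist':
        D=np.linalg.norm(W[:,:,:2]-p[:2],axis=2)
        for lo,hi in [(.05,.07),(.07,.09),(.09,.12)]:
            m=(D<.08)&(W[:,:,2]>lo)&(W[:,:,2]<hi);print(lo,m.sum(),W[m].mean(0) if m.any() else '')
E
```

```text
[0.6085 0.2729 0.0288]
wrist -0.017 tip px row,col 265.14084231607217 310.3752054704714 depth 0.1936436046671824
wrist 0 tip px row,col 278.46025127588825 310.23274937752177 depth 0.17727873770781974
top -0.017 tip px row,col 249.34751765201955 275.01778461917536 depth 1.8253388345655461
top 0 tip px row,col 246.97116212336505 274.6604948840786 depth 1.810097912229195
0.05 20 [0.5983 0.271  0.0616]
0.07 21 [0.598  0.2702 0.0792]
0.09 116 [0.5992 0.2687 0.1068]
scene -0.017 tip px row,col 266.0550344622161 303.98809477230674 depth 1.355417109409332
scene 0 tip px row,col 260.9297044121285 303.97597444809946 depth 1.3479821937471506
0.05 38 [0.6034 0.2777 0.0613]
0.07 42 [0.6014 0.2804 0.0789]
0.09 58 [0.5894 0.298  0.1084]
```

```bash
python3 - <<'E'
from h import *
np.set_printoptions(precision=4,suppress=True)
p=arm.get_obs()['eef_pos']
c=cap('wrist');W=cloud(c);z=c['range_z']
for r in range(264,310,4): print(r,np.round(z[r,[300,305,320,325]],3),W[r,304],W[r,321])
for n in ('scene','top'):
    c=cap(n);W=cloud(c)
    if n=='scene':
        for r in range(244,276,2): print(r,W[r,303],c['pixels'][r,303], W[r,306])
    else:
        for r in range(236,254,2): print(r,W[r,275],c['pixels'][r,275])
E
```

```text
264 [0.181 0.182 0.181 0.181] [0.6111 0.278  0.0233] [0.6153 0.2713 0.0231]
268 [0.181 0.182 0.181 0.182] [0.6095 0.277  0.0236] [0.6136 0.2702 0.0231]
272 [0.183 0.182 0.181 0.182] [0.6076 0.2758 0.023 ] [0.6119 0.2691 0.023 ]
276 [0.183 0.183 0.183 0.181] [0.6058 0.2747 0.0227] [0.61   0.2678 0.0222]
280 [0.146 0.146 0.146 0.146] [0.6166 0.2807 0.0565] [0.6203 0.2754 0.0572]
284 [0.143 0.142 0.142 0.141] [0.6169 0.2808 0.0611] [0.6202 0.2754 0.0607]
288 [0.139 0.14  0.138 0.139] [0.6175 0.281  0.066 ] [0.6208 0.276  0.0661]
292 [0.134 0.136 0.136 0.135] [0.6174 0.2809 0.069 ] [0.6206 0.2759 0.0691]
296 [0.133 0.132 0.133 0.133] [0.6172 0.2807 0.0715] [0.6203 0.2758 0.0717]
300 [0.129 0.129 0.13  0.129] [0.6172 0.2806 0.0747] [0.6203 0.2759 0.0749]
304 [0.127 0.127 0.127 0.127] [0.6171 0.2805 0.0773] [0.6205 0.276  0.0782]
308 [0.125 0.124 0.125 0.125] [0.6174 0.2806 0.0806] [0.6207 0.2763 0.0817]
244 [0.593  0.2984 0.0984] [22 24 29] [0.5916 0.2862 0.0939]
246 [nan nan nan] [22 26 28] [0.5965 0.2794 0.0834]
248 [0.6042 0.2833 0.0764] [28 29 32] [0.5959 0.2802 0.0776]
250 [0.602  0.
[... 441 characters left out ...]
219] [61 65 70] [0.6011 0.273  0.0211]
266 [0.5903 0.3023 0.0311] [150 153 164] [0.5821 0.2992 0.0323]
268 [0.5866 0.3075 0.0281] [120 121 129] [0.5799 0.3022 0.028 ]
270 [0.586  0.3083 0.0222] [116 121 131] [0.5775 0.3055 0.0237]
272 [0.5776 0.3197 0.0238] [127 136 146] [0.5718 0.3134 0.0229]
274 [0.5709 0.3288 0.0238] [133 139 154] [0.5633 0.325  0.0246]
236 [0.6044 0.2663 0.1122] [17 18 20]
238 [0.6052 0.2673 0.0973] [18 17 21]
240 [0.603  0.2677 0.0886] [29 28 31]
242 [0.5959 0.2673 0.0896] [43 43 45]
244 [0.5994 0.2688 0.0687] [55 54 56]
246 [0.5961 0.2691 0.0618] [58 58 61]
248 [0.6058 0.2718 0.0271] [57 59 63]
250 [0.6    0.2716 0.0253] [55 57 62]
252 [0.5942 0.2715 0.0232] [55 56 61]
```

Depth shows the closed fingertips about 25 mm above the reported TCP height. I'll probe further down in small steps.

{"op": "drive_tool", "data": {
  "angular": [
    [0, 0, 0],
    [0, 0, 0],
    [0, 0, 0],
    [0, 0, 0],
    [0, 0, 0]
  ],
  "travel": [
    [0, 0, -6],
    [0, 0, -12],
    [0, 0, -17],
    [0, 0, -21],
    [0, 0, -21]
  ],
  "gripper": [0, 0, 0, 0, 0]
}}

```text
clock: 13.75
eef_pos: [0.6083, 0.2728, 0.0074]
eef_rot: [0.96, 0.278, -0.0, 0.0]
wrist_force: [-0.3, 0.3, 0.7]
opening: 0.0002
grasp_force: 0.0
```

{"op": "drive_tool", "data": {
  "angular": [
    [0, 0, 0],
    [0, 0, 0]
  ],
  "travel": [
    [0, 0, -2],
    [0, 0, -2]
  ],
  "gripper": [0, 0]
}}

```text
clock: 14.0
eef_pos: [0.6086, 0.2729, 0.0058]
eef_rot: [0.96, 0.278, 0.0, -0.0]
wrist_force: [-1.0, -0.3, 0.3]
opening: 0.0003
grasp_force: 0.0
```

{"op": "drive_tool", "data": {
  "angular": [
    [0, 0, 0],
    [0, 0, 0]
  ],
  "travel": [
    [0, 0, -2],
    [0, 0, -2]
  ],
  "gripper": [0, 0]
}}

```text
clock: 14.25
eef_pos: [0.6085, 0.2728, 0.0037]
eef_rot: [0.96, 0.278, -0.0, 0.0]
wrist_force: [-0.0, 0.0, -0.3]
opening: 0.0002
grasp_force: 0.0
```

```bash
python3 - <<'E'
from h import *
np.set_printoptions(precision=4,suppress=True)
o=arm.get_obs();print(o['eef_pos'],o['wrist_force'])
c=cap('wrist');W=cloud(c)
for r in range(268,300,3): print(r,W[r,304],W[r,321])
E
```

```text
[0.6085 0.2728 0.0037] [-0.0018  0.0325 -0.2909]
268 [0.6177 0.2815 0.0227] [0.6216 0.276  0.0236]
271 [0.6169 0.281  0.0236] [0.6204 0.2752 0.0231]
274 [0.6157 0.2803 0.0233] [0.6195 0.2746 0.0237]
277 [0.6148 0.2797 0.0239] [0.618  0.2736 0.0225]
280 [0.6172 0.281  0.0333] [0.6204 0.2755 0.0327]
283 [0.6169 0.2808 0.0352] [0.6205 0.2756 0.0357]
286 [0.6167 0.2806 0.0373] [0.6202 0.2755 0.0378]
289 [0.6173 0.2808 0.0412] [0.6203 0.2756 0.0407]
292 [0.6168 0.2805 0.0425] [0.6206 0.2759 0.044 ]
295 [0.6171 0.2806 0.0456] [0.6207 0.276  0.047 ]
298 [0.6173 0.2807 0.0483] [0.6203 0.2758 0.0482]
```

{"op": "drive_tool", "data": {
  "angular": [
    [0, 0, 0],
    [0, 0, 0],
    [0, 0, 0]
  ],
  "travel": [
    [-2, 3, -3],
    [-2, 3, -5],
    [-2, 3, -5]
  ],
  "gripper": [0, 0, 0]
}}

```text
clock: 14.68
eef_pos: [0.6072, 0.2753, 0.0012]
eef_rot: [0.961, 0.278, 0.001, 0.001]
wrist_force: [-2.7, -4.6, 18.1]
opening: 0.0002
grasp_force: 9.2
```

{"op": "drive_tool", "data": {
  "angular": [
    [0, 0, 0],
    [0, 0, 0],
    [0, 0, 0],
    [0, 0, 0],
    [0, 0, 0]
  ],
  "travel": [
    [-7, -4, 0],
    [-14, -9, 0],
    [-21, -13, 0],
    [-28, -18, 0],
    [-34, -22, 0]
  ],
  "gripper": [0, 0, 0, 0, 0]
}}

```text
clock: 15.3
eef_pos: [0.5758, 0.257, 0.0012]
eef_rot: [0.96, 0.279, 0.004, -0.002]
wrist_force: [4.3, 3.0, 8.2]
opening: -0.0002
grasp_force: 4.4
```

{"op": "drive_tool", "data": {
  "angular": [
    [0, 0, 0],
    [0, 0, 0],
    [0, 0, 0],
    [0, 0, 0],
    [0, 0, 0]
  ],
  "travel": [
    [-7, -4, 0],
    [-14, -9, 0],
    [-20, -13, 0],
    [-26, -17, 0],
    [-26, -17, 0]
  ],
  "gripper": [0, 0, 0, 0, 0]
}}

```text
clock: 15.92
eef_pos: [0.5494, 0.2397, 0.0012]
eef_rot: [0.96, 0.279, 0.004, -0.001]
wrist_force: [3.0, 2.6, 11.3]
opening: -0.0003
grasp_force: 5.7
```

```bash
python3 - <<'E'
from h import *
np.set_printoptions(precision=4,suppress=True)
o=arm.get_obs();print(o['eef_pos'],o['wrist_force'])
c=cap('top');W=cloud(c)
for d in eyes.place_of('top','plate_1')[:5]: print(round(d['p'],2),np.round(d['pixel'],1),atz(c,d['pixel'],.022)[:2])
for m in eyes.masks_of('top','plate_1')[:4]:
    P=W[m['mask']];P=P[~np.isnan(P).any(1)]
    print(round(m['p'],2),len(P),'z%',np.percentile(P[:,2],[5,50,95]),cv2.minAreaRect(P[:,:2].astype(np.float32)*1000))
E
```

```text
[0.5494 0.2397 0.0012] [ 3.0152  2.6348 11.3266]
0.68 [300.1 120.5] [0.4299 0.7194]
0.61 [282.7 296.3] [0.495 0.203]
0.59 [276.7 268.3] [0.5128 0.2876]
0.76 545 z% [0.018  0.028  0.0357] ((497.3535461425781, 204.6615447998047), (107.9418716430664, 63.06660842895508), 34.00756072998047)
0.72 534 z% [0.0213 0.0283 0.0355] ((511.8474426269531, 299.24884033203125), (103.57550811767578, 61.572410583496094), 31.8039493560791)
0.62 560 z% [-0.0022  0.0058  0.0126] ((618.4343872070312, 560.8932495117188), (66.18240356445312, 104.53870391845703), 13.163485527038574)
0.55 587 z% [-0.0002  0.0058  0.0125] ((436.1441650390625, 723.3220825195312), (62.70580291748047, 102.41963958740234), 62.007537841796875)
```

The floor contact gives closed tips at TCP +21 mm. The right plate now overhangs by about 38 mm, so I'll grasp it before pushing the other one.

{"op": "drive_tool", "data": {
  "angular": [
    [0, 0, 0],
    [0, 0, 0],
    [0, 0, 0],
    [0, 0, 0],
    [0, 0, 0]
  ],
  "travel": [
    [3, 2, 40],
    [0, 0, 90],
    [-40, -27, 130],
    [-77, -51, 130],
    [-77, -51, 130]
  ],
  "gripper": [0, 40, 85, 85, 85]
}}

```text
clock: 16.7
eef_pos: [0.467, 0.1838, 0.1293]
eef_rot: [0.96, 0.278, -0.001, 0.001]
wrist_force: [0.6, 0.0, -0.1]
opening: 0.0723
grasp_force: 0.0
```

{"op": "drive_tool", "data": {
  "angular": [
    [0, 0, 0],
    [0, 0, 0]
  ],
  "travel": [
    [0, 0, 0],
    [0, 0, 0]
  ],
  "gripper": [85, 85]
}}

```text
clock: 16.95
eef_pos: [0.4703, 0.1867, 0.1286]
eef_rot: [0.96, 0.279, 0.0, -0.0]
wrist_force: [-0.3, -0.2, 0.0]
opening: 0.0851
grasp_force: 0.0
```

```bash
python3 - <<'E'
from h import *
np.set_printoptions(precision=4,suppress=True)
o=arm.get_obs();print(o['eef_pos'],o['opening'])
c=cap('wrist');W=cloud(c);save(c,'w5.png')
for m in eyes.masks_of('wrist','plate_1')[:4]:
    P=W[m['mask']];P=P[~np.isnan(P).any(1)]
    print(round(m['p'],2),len(P),'z%',np.percentile(P[:,2],[5,50,95]),cv2.minAreaRect(P[:,:2].astype(np.float32)*1000),np.round(m['pixel']))
for d in eyes.place_of('wrist','keeper')[:5]: print(round(d['p'],2),np.round(d['pixel'],1),atz(c,d['pixel'],.032)[:2])
# fingers lowest
D=np.linalg.norm(W[:,:,:2]-o['eef_pos'][:2],axis=2)
m=(D<.075)&(W[:,:,2]>.06);print('finger min z',np.nanpercentile(W[m][:,2],[0,1,3,10]),m.sum())
E
```

```text
[0.4703 0.1867 0.1286] 0.0850848506154443
0.73 14157 z% [0.029  0.0303 0.0315] ((510.8917541503906, 295.5508728027344), (96.2709732055664, 59.17445373535156), 33.331703186035156) [ 76. 206.]
0.73 37718 z% [0.0051 0.0064 0.0204] ((521.7593994140625, 29.36529541015625), (232.0407257080078, 192.82232666015625), 44.89867401123047) [254. 564.]
0.59 10283 z% [0.0291 0.0303 0.0314] ((491.9705505371094, 203.90892028808594), (109.18640899658203, 59.986793518066406), 32.465599060058594) [183. 309.]
0.75 [170.  210.1] [0.4658 0.2637]
finger min z [0.1629 0.17   0.1771 0.1957] 67746
```

View pics/w5.png

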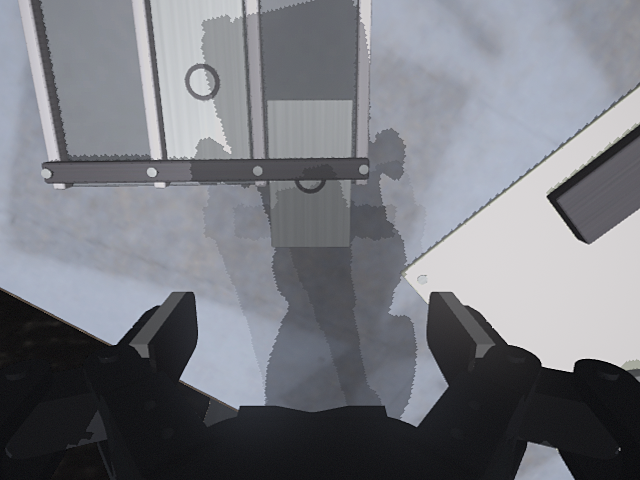

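```bash
python3 - <<'E'
from h import *
np.set_printoptions(precision=4,suppress=True)
c=cap('wrist')
for px in [(247,273),(247,351),(100,268),(100,352),(182,310)]: print(atz(c,px,.029)[:2])
for px in [(187,60),(179,360)]: print('rackfront',atz(c,px,.032)[:2])
E
```

```text
[0.4405 0.1999]
[0.4703 0.1529]
[0.5243 0.2537]
[0.5533 0.208 ]
[0.494  0.2025]
rackfront [0.4009 0.3437]
rackfront [0.5141 0.1754]
```

{"op": "drive_tool", "data": {
  "angular": [
    [0, 0, 0.5],
    [0, 0, 0.5],
    [0, 0, 0.5],
    [0, 0, 0.5],
    [0, 0, 0.5]
  ],
  "travel": [
    [10, 6, -50],
    [10, 6, -95],
    [10, 6, -125],
    [10, 6, -144],
    [10, 6, -144]
  ],
  "gripper": [85, 85, 85, 85, 85]
}}

```text
clock: 17.77
eef_pos: [0.4786, 0.1917, -0.0166]
eef_rot: [0.959, 0.283, -0.002, 0.0]
wrist_force: [0.1, 0.5, 0.2]
opening: 0.0849
grasp_force: 0.0
```

{"op": "drive_tool", "data": {
  "angular": [
    [0, 0, 0],
    [0, 0, 0],
    [0, 0, 0],
    [0, 0, 0],
    [0, 0, 0]
  ],
  "travel": [
    [0, 0, 0],
    [0, 0, 0],
    [0, 0, 0],
    [0, 0, 0],
    [0, 0, 0]
  ],
  "gripper": [70, 62, 50, 50, 50],
  "grip_force": 60
}}

```text
clock: 18.4
eef_pos: [0.4801, 0.1921, -0.014]
eef_rot: [0.959, 0.283, 0.001, 0.0]
wrist_force: [-1.7, -1.0, 7.3]
opening: 0.0546
grasp_force: 61.5
```

```bash
python3 - <<'E'
from h import *
np.set_printoptions(precision=4,suppress=True)
o=arm.get_obs();print(o['clock'],o['eef_pos'],o['opening'],o['grasp_force'],o['wrist_force'])
c=cap('wrist');W=cloud(c);save(c,'w6.png')
D=np.linalg.norm(W[:,:,:2]-o['eef_pos'][:2],axis=2)
E
```

```text
18.4 [ 0.4801  0.1921 -0.014 ] 0.054578193428165105 61.521313190460205 [-1.7211 -1.0398  7.3267]
```

View pics/w6.png

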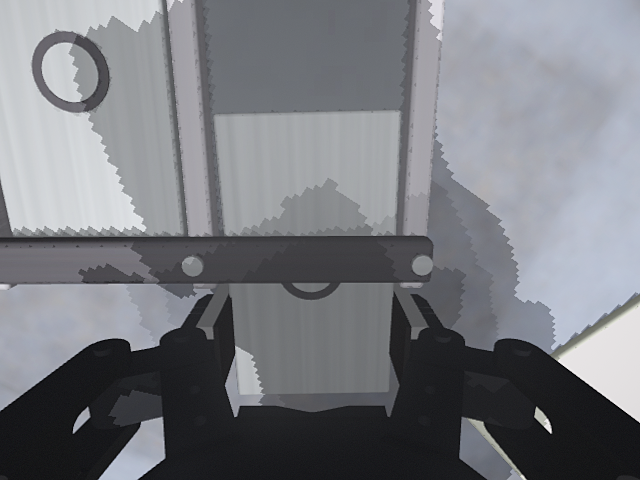

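{"op": "drive_tool", "data": {
  "angular": [
    [0, 0, 0],
    [0, 0, 0],
    [0, 0, 0],
    [0, 0, 0],
    [0, 0, 0]
  ],
  "travel": [
    [-8, -5, 1],
    [-20, -13, 1],
    [-33, -21, 1],
    [-45, -29, 1],
    [-57, -37, 1]
  ],
  "gripper": [50, 50, 50, 50, 50]
}}

```text
clock: 19.08
eef_pos: [0.4214, 0.154, -0.0142]
eef_rot: [0.959, 0.283, -0.0, 0.0]
wrist_force: [0.5, -0.1, -2.5]
opening: 0.0546
grasp_force: 63.1
```

{"op": "drive_tool", "data": {
  "angular": [
    [0, 0, 0],
    [0, 0, 0],
    [0, 0, 0],
    [0, 0, -8],
    [0, 0, -16]
  ],
  "travel": [
    [-8, -5, 0],
    [-8, -5, 20],
    [-8, -5, 60],
    [20, -25, 90],
    [50, -50, 90]
  ],
  "gripper": [50, 50, 50, 50, 50]
}}

```text
clock: 19.7
eef_pos: [0.4745, 0.1052, 0.0782]
eef_rot: [0.989, 0.145, 0.002, -0.0]
wrist_force: [1.1, 0.5, -2.5]
opening: 0.0546
grasp_force: 63.7
```

{"op": "drive_tool", "data": {
  "angular": [
    [0, 0, -8],
    [0, 0, -16],
    [0, 0, -25],
    [0, 0, -33.3],
    [0, 0, -33.3]
  ],
  "travel": [
    [35, -30, 0],
    [70, -60, 0],
    [95, -75, 0],
    [121, -81, 0],
    [121, -81, 0]
  ],
  "gripper": [50, 50, 50, 50, 50]
}}

```text
clock: 20.32
eef_pos: [0.5949, 0.0231, 0.0754]
eef_rot: [0.99, -0.144, 0.001, 0.0]
wrist_force: [-1.2, 0.8, -1.6]
opening: 0.0542
grasp_force: 63.7
```

{"op": "drive_tool", "data": {
  "angular": [
    [0, 0, 0],
    [0, 0, 0]
  ],
  "travel": [
    [0, 0, 0],
    [0, 0, 0]
  ],
  "gripper": [50, 50]
}}

```text
clock: 20.58
eef_pos: [0.5925, 0.0243, 0.0757]
eef_rot: [0.99, -0.142, -0.0, 0.0]
wrist_force: [-0.2, 0.1, -1.8]
opening: 0.0543
grasp_force: 63.7
```

```bash
python3 - <<'E'
from h import *
np.set_printoptions(precision=4,suppress=True)
o=arm.get_obs();print(o['clock'],o['eef_pos'],o['eef_rot'],o['opening'],o['grasp_force'],o['wrist_force'])
c=cap('wrist');W=cloud(c);save(c,'w7.png')
for t in ('plate_1','pad_top'):
  for m in eyes.masks_of('wrist',t)[:3]:
    P=W[m['mask']];P=P[~np.isnan(P).any(1)]
    print(t,round(m['p'],2),len(P),'z%',np.percentile(P[:,2],[5,50,95]),cv2.minAreaRect(P[:,:2].astype(np.float32)*1000),np.round(m['pixel']))
for d in eyes.place_of('wrist','pad_top')[:5]: print(round(d['p'],2),np.round(d['pixel'],1),atz(c,d['pixel'],.019)[:2])
for d in eyes.place_of('wrist','plate_1')[:5]: print(round(d['p'],2),np.round(d['pixel'],1),atz(c,d['pixel'],.11)[:2])
E
```

```text
20.575 [0.5925 0.0243 0.0757] [ 0.9898 -0.1422 -0.0004  0.    ] 0.054266987731741885 63.705350160598755 [-0.2172  0.1457 -1.8061]
plate_1 0.67 47443 z% [0.1187 0.1197 0.1208] ((615.7994384765625, 19.822925567626953), (109.56411743164062, 103.59877014160156), 74.95832824707031) [246. 310.]
plate_1 0.25 92977 z% [0.0053 0.0066 0.0328] ((560.63330078125, -68.61250305175781), (277.2532043457031, 274.3101501464844), 74.27348327636719) [142. 494.]
pad_top 0.75 21599 z% [0.026  0.0322 0.0336] ((613.2127685546875, -126.04817199707031), (64.44098663330078, 127.24185180664062), 86.44824981689453) [116. 593.]
pad_top 0.61 92957 z% [0.0053 0.0066 0.0328] ((558.1141357421875, -67.91098022460938), (277.1789855957031, 269.1410827636719), 74.28607177734375) [143. 494.]
0.92 [263.1 311.6] [0.6123 0.0186]
```

View pics/w7.png

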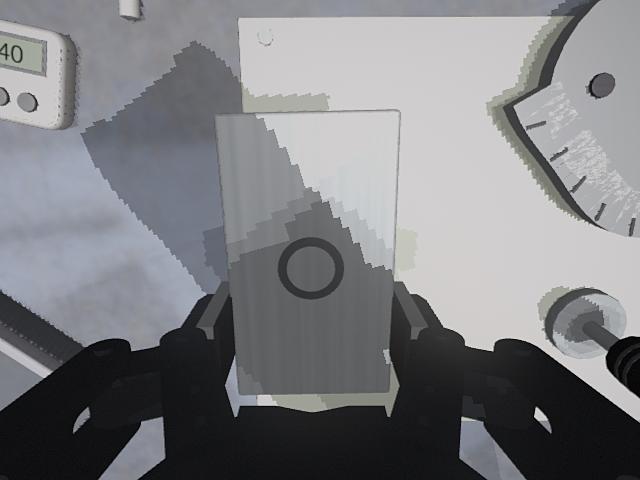

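```bash
python3 - <<'E'
from h import *
np.set_printoptions(precision=4,suppress=True)
c=cap('wrist')
K=[atz(c,p,.118)[:2] for p in [(113,217),(110,400),(394,391),(394,239)]];K=np.array(K);print('plate',K.mean(0),K, 'ring',atz(c,(268,311),.118)[:2])
print('corner',atz(c,(17,239),.005)[:2], 'edge pt',atz(c,(17,500),.005)[:2])
for n,(r,k) in dict(top=(250,359),scene=(233,350)).items():
    c=cap(n);I=cv2.imread(f'pics/{n}0.png').astype(int)
    m=(I.max(2)<115).astype(np.uint8);print(I[int(r),int(k)])
    nn,l,s,ce=cv2.connectedComponentsWithStats(m);j=l[r,k];ys,xs=np.where(l==j);print(n,s[j])
    P=np.array([atz(c,q,.019)[:2] for q in zip(ys,xs)]);print(P.mean(0),cv2.minAreaRect(P.astype(np.float32)*1000))
E
```

```text
plate [0.6143 0.0177] [[ 0.6702  0.0311]
 [ 0.6554 -0.0221]
 [ 0.5579  0.0037]
 [ 0.5739  0.0579]] ring [0.6142 0.0181]
corner [0.7234 0.027 ] edge pt [ 0.6832 -0.1096]
[81 75 75]
top [350 236  20  29 385]
[0.6083 0.013 ] ((609.0128784179688, 13.051179885864258), (43.44255065917969, 92.8713150024414), 74.20735931396484)
[110  99  98]
scene [336 229  27  14 195]
[0.6042 0.0292] ((605.9456787109375, 27.503192901611328), (52.390872955322266, 97.1684341430664), 74.27679443359375)
```

{"op": "drive_tool", "data": {
  "angular": [
    [0, 0, 0],
    [0, 0, 0],
    [0, 0, 0],
    [0, 0, 0],
    [0, 0, 0]
  ],
  "travel": [
    [-5, -4, -30],
    [-5, -4, -60],
    [-5, -4, -78],
    [-5, -4, -85],
    [-5, -4, -85]
  ],
  "gripper": [50, 50, 50, 50, 50]
}}

```text
clock: 21.6
eef_pos: [0.5887, 0.02, -0.0091]
eef_rot: [0.99, -0.143, -0.0, -0.0]
wrist_force: [0.4, -0.3, -0.2]
opening: 0.0545
grasp_force: 63.7
```

{"op": "drive_tool", "data": {
  "angular": [
    [0, 0, 0],
    [0, 0, 0],
    [0, 0, 0]
  ],
  "travel": [
    [0, 0, -3],
    [0, 0, -5],
    [0, 0, -5]
  ],
  "gripper": [50, 50, 50]
}}

```text
clock: 21.98
eef_pos: [0.5886, 0.0198, -0.014]
eef_rot: [0.99, -0.143, 0.0, -0.0]
wrist_force: [0.1, 0.3, -1.2]
opening: 0.0547
grasp_force: 63.7
```

{"op": "drive_tool", "data": {
  "angular": [
    [0, 0, 0],
    [0, 0, 0],
    [0, 0, 0]
  ],
  "travel": [
    [0, 0, -2],
    [0, 0, -2],
    [0, 0, -2]
  ],
  "gripper": [50, 50, 50]
}}

```text
clock: 22.35
eef_pos: [0.5885, 0.0199, -0.0162]
eef_rot: [0.99, -0.143, -0.0, -0.0]
wrist_force: [0.2, 0.3, -1.9]
opening: 0.0547
grasp_force: 63.8
```

{"op": "drive_tool", "data": {
  "angular": [
    [0, 0, 0],
    [0, 0, 0],
    [0, 0, 0],
    [0, 0, 0],
    [0, 0, 0]
  ],
  "travel": [
    [0, 0, 0],
    [0, 0, 0],
    [0, 0, 0],
    [0, 0, 40],
    [-10, 0, 90]
  ],
  "gripper": [65, 85, 85, 85, 85]
}}

```text
clock: 22.98
eef_pos: [0.5782, 0.0199, 0.074]
eef_rot: [0.99, -0.143, -0.001, 0.0]
wrist_force: [0.7, -0.2, 0.1]
opening: 0.0851
grasp_force: 0.0
```

{"op": "drive_tool", "data": {
  "angular": [
    [0, 0, 0],
    [0, 0, 0],
    [0, 0, 0],
    [0, 0, 0]
  ],
  "travel": [
    [-20, 0, 40],
    [-20, 0, 80],
    [-20, 0, 80],
    [-20, 0, 80]
  ],
  "gripper": [0, 0, 0, 0]
}}

```text
clock: 23.48
eef_pos: [0.5582, 0.0197, 0.1535]
eef_rot: [0.99, -0.143, -0.0, 0.0]
wrist_force: [-0.6, 0.0, -0.5]
opening: 0.012
grasp_force: 0.0
```

```bash
python3 - <<'E'
from h import *
np.set_printoptions(precision=4,suppress=True)
o=arm.get_obs();print(o['clock'],o['eef_pos'],o['eef_rot'],o['opening'])
c=cap('wrist');W=cloud(c);save(c,'w8.png')
for m in eyes.masks_of('wrist','plate_1')[:3]:
    P=W[m['mask']];P=P[~np.isnan(P).any(1)]
    print(round(m['p'],2),len(P),'z%',np.percentile(P[:,2],[5,50,95]),cv2.minAreaRect(P[:,:2].astype(np.float32)*1000),np.round(m['pixel']))
E
```

```text
23.475 [0.5582 0.0197 0.1535] [ 0.9897 -0.1433 -0.0001  0.0001] 0.012046210139836063
0.59 4076 z% [0.0293 0.0304 0.0315] ((503.0757751464844, 288.9204406738281), (76.81248474121094, 62.62723159790039), 34.87937545776367) [366.  33.]
```

View pics/w8.png

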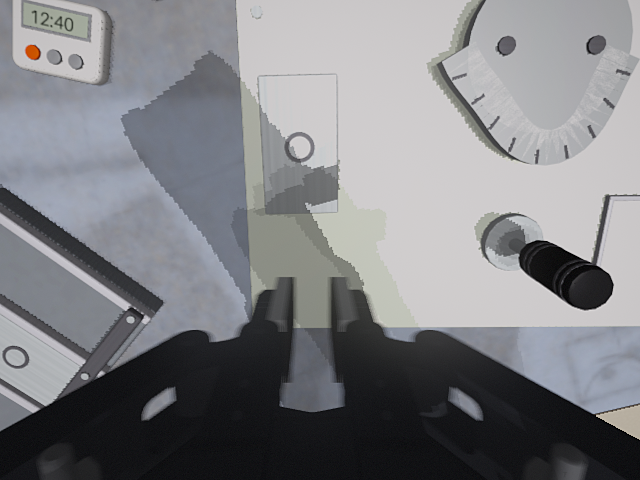

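The plate lies square on the pad, hiding it completely. Now I'll push out the second plate.

{"op": "drive_tool", "data": {
  "angular": [
    [0, 0, 10],
    [0, 0, 20],
    [0, 0, 30],
    [0, 0, 40],
    [0, 0, 49.3]
  ],
  "travel": [
    [5, 60, 0],
    [10, 120, 0],
    [14, 180, 0],
    [14, 240, 0],
    [14, 290, 0]
  ],
  "gripper": [0, 0, 0, 0, 0]
}}

```text
clock: 24.2
eef_pos: [0.5716, 0.3123, 0.1523]
eef_rot: [0.958, 0.286, -0.001, -0.0]
wrist_force: [0.3, -0.1, -0.6]
opening: -0.0
grasp_force: 0.0
```

{"op": "drive_tool", "data": {
  "angular": [
    [0, 0, 0],
    [0, 0, 0],
    [0, 0, 0],
    [0, 0, 0],
    [0, 0, 0]
  ],
  "travel": [
    [0, 24, -30],
    [0, 24, -80],
    [0, 24, -120],
    [0, 24, -146],
    [0, 24, -150]
  ],
  "gripper": [0, 0, 0, 0, 0]
}}

```text
clock: 24.82
eef_pos: [0.5711, 0.3332, 0.0012]
eef_rot: [0.959, 0.283, -0.002, 0.0]
wrist_force: [-5.2, -3.3, 15.7]
opening: -0.0003
grasp_force: 7.7
```

{"op": "drive_tool", "data": {
  "angular": [
    [0, 0, 0],
    [0, 0, 0]
  ],
  "travel": [
    [0, 0, 0],
    [0, 0, 0]
  ],
  "gripper": [0, 0]
}}

```text
clock: 25.08
eef_pos: [0.5724, 0.3338, 0.0035]
eef_rot: [0.959, 0.283, -0.0, -0.0]
wrist_force: [0.1, -0.2, 0.7]
opening: -0.0001
grasp_force: 0.0
```

{"op": "drive_tool", "data": {
  "angular": [
    [0, 0, 0],
    [0, 0, 0],
    [0, 0, 0],
    [0, 0, 0],
    [0, 0, 0]
  ],
  "travel": [
    [-7, -4, 0],
    [-14, -9, 0],
    [-21, -13, 0],
    [-28, -18, 0],
    [-34, -22, 0]
  ],
  "gripper": [0, 0, 0, 0, 0]
}}

```text
clock: 25.7
eef_pos: [0.5382, 0.3115, 0.004]
eef_rot: [0.959, 0.283, 0.0, -0.0]
wrist_force: [1.4, 0.8, -0.6]
opening: 0.0002
grasp_force: 0.4
```

{"op": "drive_tool", "data": {
  "angular": [
    [0, 0, 0],
    [0, 0, 0],
    [0, 0, 0],
    [0, 0, 0],
    [0, 0, 0]
  ],
  "travel": [
    [-7, -4, 0],
    [-13, -8, 0],
    [-19, -12, 0],
    [-24, -15, 0],
    [-24, -15, 0]
  ],
  "gripper": [0, 0, 0, 0, 0]
}}

```text
clock: 26.32
eef_pos: [0.514, 0.2964, 0.0038]
eef_rot: [0.959, 0.283, -0.0, 0.0]
wrist_force: [-0.7, -0.4, -0.2]
opening: -0.0
grasp_force: 0.0
```

{"op": "drive_tool", "data": {
  "angular": [
    [0, 0, 0],
    [0, 0, 0],
    [0, 0, 0],
    [0, 0, 0],
    [0, 0, 0]
  ],
  "travel": [
    [3, 2, 40],
    [0, 0, 90],
    [-40, -27, 125],
    [-70, -46, 125],
    [-70, -46, 125]
  ],
  "gripper": [0, 40, 85, 85, 85]
}}

```text
clock: 26.95
eef_pos: [0.4427, 0.2491, 0.1293]
eef_rot: [0.959, 0.283, -0.0, 0.001]
wrist_force: [0.6, 0.2, 0.3]
opening: 0.0722
grasp_force: 0.0
```

{"op": "drive_tool", "data": {
  "angular": [
    [0, 0, 0],
    [0, 0, 0]
  ],
  "travel": [
    [0, 0, 0],
    [0, 0, 0]
  ],
  "gripper": [85, 85]
}}

```text
clock: 27.2
eef_pos: [0.4452, 0.2514, 0.1285]
eef_rot: [0.959, 0.283, -0.0, -0.0]
wrist_force: [-0.2, 0.0, 0.7]
opening: 0.085
grasp_force: 0.0
```

```bash
python3 - <<'E'
from h import *
np.set_printoptions(precision=4,suppress=True)
o=arm.get_obs();print(o['clock'],o['eef_pos'],o['eef_rot'],o['opening'])
c=cap('wrist');W=cloud(c);save(c,'w9.png')
for m in eyes.masks_of('wrist','plate_1')[:3]:
    P=W[m['mask']];P=P[~np.isnan(P).any(1)]
    print(round(m['p'],2),len(P),'z%',np.percentile(P[:,2],[5,50,95]),cv2.minAreaRect(P[:,:2].astype(np.float32)*1000),np.round(m['pixel']))
for d in eyes.place_of('wrist','plate_1')[:3]: print(round(d['p'],2),np.round(d['pixel'],1),atz(c,d['pixel'],.022)[:2])
E
```

```text
27.2 [0.4452 0.2514 0.1285] [ 0.9592  0.2826 -0.0001 -0.0003] 0.08498907106162319
0.77 9927 z% [0.0291 0.0303 0.0314] ((461.7972717285156, 263.03057861328125), (100.1910400390625, 56.63456726074219), 32.80132293701172) [178. 313.]
0.64 [192.  312.2] [0.4632 0.262 ]
```

View pics/w9.png

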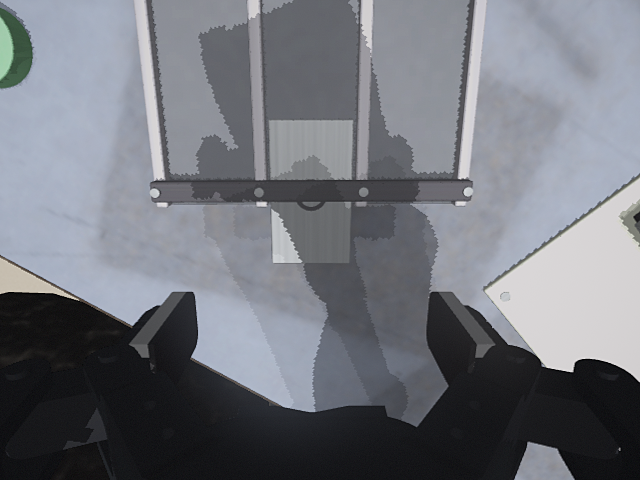

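{"op": "drive_tool", "data": {
  "angular": [
    [0, 0, 0],
    [0, 0, 0],
    [0, 0, 0],
    [0, 0, 0],
    [0, 0, 0]
  ],
  "travel": [
    [-2, 0, -50],
    [-2, 0, -95],
    [-2, 0, -125],
    [-2, 0, -142],
    [-2, 0, -142]
  ],
  "gripper": [85, 85, 85, 85, 85]
}}

```text
clock: 27.98
eef_pos: [0.4418, 0.2507, -0.0145]
eef_rot: [0.959, 0.283, -0.001, 0.0]
wrist_force: [-1.0, 0.7, 0.9]
opening: 0.085
grasp_force: 0.0
```

{"op": "drive_tool", "data": {
  "angular": [
    [0, 0, 0],
    [0, 0, 0],
    [0, 0, 0],
    [0, 0, 0],
    [0, 0, 0]
  ],
  "travel": [
    [0, 0, 0],
    [0, 0, 0],
    [0, 0, 0],
    [0, 0, 0],
    [0, 0, 0]
  ],
  "gripper": [70, 62, 50, 50, 50],
  "grip_force": 60
}}

```text
clock: 28.6
eef_pos: [0.4431, 0.2511, -0.0121]
eef_rot: [0.959, 0.283, 0.001, -0.0]
wrist_force: [-1.4, -0.9, 6.8]
opening: 0.0546
grasp_force: 61.7
```

{"op": "drive_tool", "data": {
  "angular": [
    [0, 0, 0],
    [0, 0, 0],
    [0, 0, 0],
    [0, 0, 0],
    [0, 0, 0]
  ],
  "travel": [
    [-8, -5, 1],
    [-20, -13, 1],
    [-33, -21, 1],
    [-45, -29, 1],
    [-57, -37, 1]
  ],
  "gripper": [50, 50, 50, 50, 50]
}}

```text
clock: 29.22
eef_pos: [0.3844, 0.2129, -0.0122]
eef_rot: [0.959, 0.283, -0.0, 0.0]
wrist_force: [0.0, 0.6, -2.6]
opening: 0.0548
grasp_force: 63.4
```

{"op": "drive_tool", "data": {
  "angular": [
    [0, 0, 0],
    [0, 0, 0],
    [0, 0, 0],
    [0, 0, -8],
    [0, 0, -16]
  ],
  "travel": [
    [-8, -5, 0],
    [-8, -5, 20],
    [-8, -5, 60],
    [20, -30, 95],
    [60, -65, 95]
  ],
  "gripper": [50, 50, 50, 50, 50]
}}

```text
clock: 29.85
eef_pos: [0.447, 0.1499, 0.0854]
eef_rot: [0.989, 0.146, 0.002, -0.001]
wrist_force: [0.7, 0.5, -1.8]
opening: 0.0544
grasp_force: 64.0
```

{"op": "drive_tool", "data": {
  "angular": [
    [0, 0, -8],
    [0, 0, -16],
    [0, 0, -25],
    [0, 0, -33.3],
    [0, 0, -33.3]
  ],
  "travel": [
    [38, -35, 0],
    [75, -70, 0],
    [110, -105, 0],
    [144, -128, 0],
    [144, -128, 0]
  ],
  "gripper": [50, 50, 50, 50, 50]
}}

```text
clock: 30.48
eef_pos: [0.5913, 0.0177, 0.0821]
eef_rot: [0.989, -0.146, 0.001, 0.001]
wrist_force: [-0.5, 0.2, -1.8]
opening: 0.0539
grasp_force: 64.0
```

{"op": "drive_tool", "data": {
  "angular": [
    [0, 0, 0],
    [0, 0, 0],
    [0, 0, 0]
  ],
  "travel": [
    [0, 0, 0],
    [0, 0, 0],
    [0, 0, 0]
  ],
  "gripper": [50, 50, 50]
}}

```text
clock: 30.85
eef_pos: [0.589, 0.0216, 0.083]
eef_rot: [0.99, -0.142, -0.0, -0.0]
wrist_force: [0.3, -0.6, -2.0]
opening: 0.0548
grasp_force: 64.0
```

```bash
python3 - <<'E'
from h import *
np.set_printoptions(precision=4,suppress=True)
o=arm.get_obs();print(o['clock'],o['eef_pos'],o['eef_rot'],o['opening'],o['grasp_force'])
c=cap('wrist');W=cloud(c);save(c,'w10.png')
z0=np.nanmedian(W[150:250,280:340,2]);print(z0)
m=(abs(W[:,:,2]-z0)<.004)
m=cv2.morphologyEx(m.astype(np.uint8),cv2.MORPH_OPEN,np.ones((7,7)));ys,xs=np.where(m>0)
m[:,:190]=0;m[:,430:]=0
ys,xs=np.where(m>0);P=np.array([atz(c,q,z0-.0014)[:2] for q in zip(ys[::5],xs[::5])])
print(cv2.minAreaRect(P.astype(np.float32)*1000),ys.min(),ys.max(),xs.min(),xs.max())
for d in eyes.place_of('wrist','plate_1')[:3]: print(round(d['p'],2),np.round(d['pixel'],1),atz(c,d['pixel'],z0-.0084)[:2])
E
```

```text
30.85 [0.589  0.0216 0.083 ] [ 0.9898 -0.1424 -0.0001 -0.    ] 0.05478074316922594 63.985326290130615
0.1248614151638858
((610.6771850585938, 15.896537780761719), (80.75910186767578, 100.34269714355469), 73.6489028930664) 110 390 195 427
0.88 [257.5 308.8] [0.6108 0.0163]
0.52 [117.9 501.6] [ 0.6392 -0.0572]
```

{"op": "drive_tool", "data": {
  "angular": [
    [0, 0, 0],
    [0, 0, 0],
    [0, 0, 0],
    [0, 0, 0],
    [0, 0, 0]
  ],
  "travel": [
    [-2, -2, -30],
    [-2, -2, -60],
    [-2, -2, -78],
    [-2, -2, -84],
    [-2, -2, -84]
  ],
  "gripper": [50, 50, 50, 50, 50]
}}

```text
clock: 31.58
eef_pos: [0.5873, 0.02, 0.0003]
eef_rot: [0.99, -0.142, 0.0, -0.0]
wrist_force: [-6.1, 1.8, 8.4]
opening: 0.0543
grasp_force: 69.7
```

{"op": "drive_tool", "data": {
  "angular": [
    [0, 0, 0],
    [0, 0, 0],
    [0, 0, 0]
  ],
  "travel": [
    [0, 0, -3],
    [0, 0, -5],
    [0, 0, -5]
  ],
  "gripper": [50, 50, 50]
}}

```text
clock: 31.95
eef_pos: [0.5878, 0.0201, -0.0008]
eef_rot: [0.99, -0.142, 0.002, -0.0]
wrist_force: [-16.4, -0.7, 46.4]
opening: 0.0545
grasp_force: 89.9
```

{"op": "drive_tool", "data": {
  "angular": [
    [0, 0, 0],
    [0, 0, 0],
    [0, 0, 0]
  ],
  "travel": [
    [0, 0, -1],
    [0, 0, -1],
    [0, 0, -1]
  ],
  "gripper": [50, 50, 50]
}}

```text
clock: 32.33
eef_pos: [0.5878, 0.0201, -0.001]
eef_rot: [0.99, -0.142, 0.002, 0.0]
wrist_force: [-18.6, -0.3, 53.4]
opening: 0.0544
grasp_force: 93.7
```

The fingertips, not the plate, are resting on the first plate. I'll relieve the force, drop the second plate the last few millimetres, then check.

{"op": "drive_tool", "data": {
  "angular": [
    [0, 0, 0],
    [0, 0, 0],
    [0, 0, 0],
    [0, 0, 0]
  ],
  "travel": [
    [0, 0, 5],
    [0, 0, 8],
    [0, 0, 8],
    [0, 0, 8]
  ],
  "gripper": [50, 50, 50, 50]
}}

```text
clock: 32.83
eef_pos: [0.5883, 0.0192, 0.0011]
eef_rot: [0.99, -0.143, 0.001, -0.0]
wrist_force: [-0.1, 0.4, 5.2]
opening: 0.0545
grasp_force: 67.6
```

```bash
python3 - <<'E'
from h import *
o=arm.get_obs();print(o['eef_pos'],o['wrist_force'])
c=cap('wrist');W=cloud(c)
z0=np.nanmedian(W[150:250,280:340,2]);print(z0,[round(float(W[r,k,2]),4) for r,k in [(140,250),(140,370),(350,260),(350,370)]])
E
```

```text
[0.58831945 0.0191505  0.00108595] [-0.06119114  0.38539205  5.19854139]
0.04304034495812254 [0.0429, 0.0436, 0.0422, 0.0434]
```

{"op": "drive_tool", "data": {
  "angular": [
    [0, 0, 0],
    [0, 0, 0],
    [0, 0, 0],
    [0, 0, 0],
    [0, 0, 0]
  ],
  "travel": [
    [0, 0, 1],
    [0, 0, 1],
    [0, 0, 1],
    [0, 0, 1],
    [0, 0, 1]
  ],
  "gripper": [50, 50, 85, 85, 85]
}}

```text
clock: 33.5
eef_pos: [0.5874, 0.0189, 0.0017]
eef_rot: [0.99, -0.143, -0.0, 0.0]
wrist_force: [0.2, -0.1, 0.1]
opening: 0.0852
grasp_force: 0.0
```

{"op": "drive_tool", "data": {
  "angular": [
    [0, 0, 0],
    [0, 0, 0],
    [0, 0, 0],
    [0, 0, 0],
    [0, 0, 0]
  ],
  "travel": [
    [0, 0, 20],
    [0, 0, 60],
    [-15, 0, 110],
    [-30, 0, 160],
    [-30, 0, 160]
  ],
  "gripper": [85, 85, 85, 85, 85]
}}

```text
clock: 34.12
eef_pos: [0.5589, 0.0193, 0.1659]
eef_rot: [0.99, -0.143, 0.003, -0.0]
wrist_force: [-0.2, -0.3, -0.5]
opening: 0.0847
grasp_force: 0.0
```

{"op": "drive_tool", "data": {
  "angular": [
    [0, 0, 0],
    [0, 0, 0]
  ],
  "travel": [
    [0, 0, 0],
    [0, 0, 0]
  ],
  "gripper": [85, 85]
}}

```text
clock: 34.38
eef_pos: [0.557, 0.0186, 0.1605]
eef_rot: [0.99, -0.143, -0.001, 0.0]
wrist_force: [0.5, 0.4, -0.5]
opening: 0.0852
grasp_force: 0.0
```

```bash
cat > look.py <<'E'
from h import *
import sys
np.set_printoptions(precision=4,suppress=True)
o=arm.get_obs();print(o['clock'],o['eef_pos'],o['eef_rot'],o['opening'])
c=cap('wrist');W=cloud(c);save(c,sys.argv[1]+'.png')
for m in eyes.masks_of('wrist','plate_1')[:3]:
    P=W[m['mask']];P=P[~np.isnan(P).any(1)]
    print(round(m['p'],2),len(P),'z%',np.percentile(P[:,2],[5,50,95]),cv2.minAreaRect(P[:,:2].astype(np.float32)*1000),np.round(m['pixel']))
for t,z in dict(pad_top=.019,dock=.005,tracer=.005,template=.019,board=0).items():
  for d in eyes.place_of('wrist',t)[:2]: print(t,round(d['p'],2),np.round(d['pixel'],1),atz(c,d['pixel'],z)[:2])
for d in eyes.place_of('wrist','mark_0')[:11]: print(round(d['p'],2),np.round(d['pixel'],1),atz(c,d['pixel'],.025)[:2])
E
python3 look.py w11
```

```text
34.375 [0.557  0.0186 0.1605] [ 0.9897 -0.1432 -0.0011  0.0002] 0.08522636638268802
0.92 10682 z% [0.033  0.0343 0.0355] ((607.0745849609375, 12.911052703857422), (61.2137565612793, 110.63365173339844), 73.6435317993164) [140. 302.]
0.8 245 z% [0.0257 0.0271 0.0282] ((621.7333374023438, 39.19502258300781), (2.1066291332244873, 88.7479248046875), 74.01732635498047) [122. 259.]
pad_top 0.5 [134.9 515.5] [ 0.5692 -0.1475]
dock 0.64 [104.6 597.4] [ 0.5716 -0.2192]
dock 0.63 [235.4 627.8] [ 0.4555 -0.2346]
tracer 0.95 [232.9 460. ] [ 0.4986 -0.0967]
template 0.66 [130.9 478.5] [ 0.5801 -0.1209]
template 0.62 [134.5 522.2] [ 0.568  -0.1525]
board 0.56 [135.4 509.6] [ 0.5667 -0.152 ]
0.97 [104.7 598.9] [ 0.5745 -0.2066]
0.94 [ 77.4 439.9] [ 0.626  -0.0982]
0.91 [104.3 461.3] [ 0.6033 -0.1097]
0.83 [154.6 554.7] [ 0.5473 -0.1711]
0.76 [159.1 526.1] [ 0.55   -0.1498]
0.72 [125.9 480.7] [ 0.5841 -0.1207]
0.59 [ 73.1 610.7] [ 0.5941 -0.2167]
0.56 [150.3 501.1] [ 0.562  -0.1325]
0.55 [135.5 576.5] [ 0.5569 -0.1885]
```

View pics/w11.png

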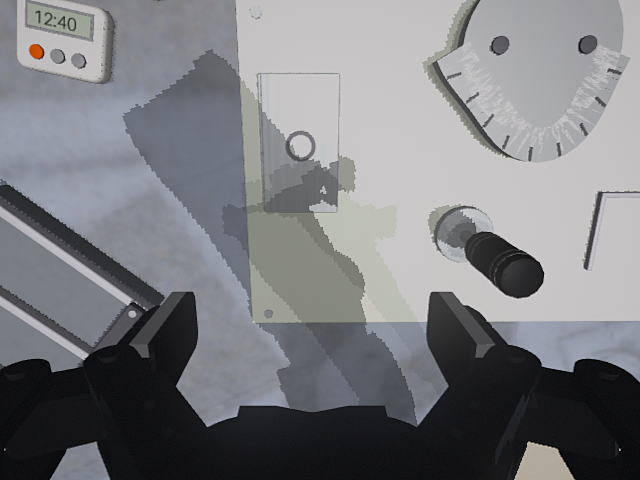

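The stack is flat (top at 33 mm) at pixel (300,140), and the tracer has been knocked a little to pixel (460,233). Next I'll measure the template contour and tracer.

{"op": "drive_tool", "data": {
  "angular": [
    [0, 0, 0],
    [0, 0, 0],
    [0, 0, 0],
    [0, 0, 0],
    [0, 0, 0]
  ],
  "travel": [
    [0, -40, 30],
    [10, -90, 50],
    [20, -140, 50],
    [20, -165, 50],
    [20, -165, 50]
  ],
  "gripper": [85, 85, 85, 85, 85]
}}

```text
clock: 35.4
eef_pos: [0.5771, -0.149, 0.2114]
eef_rot: [0.989, -0.145, -0.0, 0.0]
wrist_force: [0.4, 0.9, -0.5]
opening: 0.0851
grasp_force: 0.0
```

{"op": "drive_tool", "data": {
  "angular": [
    [0, 0, 0],
    [0, 0, 0]
  ],
  "travel": [
    [0, 0, 0],
    [0, 0, 0]
  ],
  "gripper": [85, 85]
}}

```text
clock: 35.65
eef_pos: [0.5777, -0.1444, 0.212]
eef_rot: [0.99, -0.142, 0.0, -0.0]
wrist_force: [0.3, -1.0, -0.0]
opening: 0.085
grasp_force: 0.0
```

```bash
python3 look.py w12; cat > contour.py <<'E'
from h import *
np.set_printoptions(precision=4,suppress=True)
c=cap('wrist');W=cloud(c)
z=cv2.medianBlur(np.nan_to_num(W[:,:,2]).astype(np.float32),5)
m=((z>.026)&(z<.038)&(np.hypot(W[:,:,0]-.624,W[:,:,1]+.167)<.1)).astype(np.uint8)
n,l,s,_=cv2.connectedComponentsWithStats(m);k=1+s[1:,4].argmax();m=(l==k).astype(np.uint8)
cn=max(cv2.findContours(m,0,cv2.CHAIN_APPROX_NONE)[0],key=len)[:,0]
P=np.array([atz(c,(y,x),.031)[:2] for x,y in cn]);np.save('contour.npy',P)
C=np.array([.624,-.167]);d=P-C;a=np.degrees(np.arctan2(d[:,1],d[:,0]))%360;r=np.hypot(*d.T)*1000
for t in range(60,300,10):
    q=(abs(a-t)<2.5);print(t,np.round(np.median(r[q]),1) if q.any() else None,end='; ')
print(cn.min(0),cn.max(0))
m=(z>.095)&(z<.11)&(W[:,:,0]<.56)&(W[:,:,1]<0);print('tracer top',W[m].mean(0),m.sum(), (W[m].min(0)+W[m].max(0))/2)
E
python3 contour.py
```

```text
35.65 [ 0.5777 -0.1444  0.212 ] [ 0.9899 -0.142   0.0001 -0.0003] 0.08502986252915967
0.69 6910 z% [0.0326 0.0343 0.0355] ((605.7767944335938, 20.67904281616211), (72.00021362304688, 110.90853118896484), 73.5011978149414) [211. 139.]
0.67 15914 z% [0.0311 0.0323 0.0337] ((615.7074584960938, -166.8851776123047), (127.46785736083984, 118.78895568847656), 32.051177978515625) [151. 325.]
0.5 50 z% [0.0233 0.026  0.028 ] ((655.3364868164062, -7.9546709060668945), (22.717844009399414, 0.9497803449630737), 73.9551010131836) [161. 142.]
pad_top 0.73 [181.1 265.1] [ 0.6051 -0.1074]
pad_top 0.63 [204.2 321.7] [ 0.5695 -0.1516]
dock 0.89 [281.9 427.7] [ 0.4575 -0.2336]
tracer 0.91 [279.4 586.1] [ 0.4145 -0.3905]
tracer 0.68 [281.  287.7] [ 0.4989 -0.0954]
template 0.59 [205.4 319.7] [ 0.569  -0.1495]
template 0.57 [282.1 428.8] [ 0.464 -0.232]
board 0.56 [203.7 321.2] [ 0.5662 -0.1506]
0.96 [161.3 386.9] [ 0.5921 -0.2185]
0.93 [224.4 350.2] [ 0.5448 -0.1721]
0.72 [203.8 283.5] [ 0.581  -0.1181]
0.72 [226.6 325.9] [ 0.5491 -0.1497]
0.65 [186.5 379.4] [ 0.5719 -0.2067]
0.63 [207.6 364.2] [ 0.5567 -0.1886]
0.61 [162.8 246.8] [ 0.626  -0.0978]
0.59 [219.9 305.1] [ 0.5608 -0.1328]
0.58 [180.4 266.9] [ 0.6059 -0.1101]
60 54.9; 70 55.0; 80 70.9; 90 67.4; 100 63.5; 110 61.4; 120 60.9; 130 63.1; 140 67.5; 150 71.8; 160 75.3; 170 77.5; 180 78.0; 190 75.6; 200 71.8; 210 67.4; 220 63.1; 230 60.9; 240 60.7; 250 57.4; 260 54.1; 270 54.4; 280 54.5; 290 54.8; [238  76] [390 229]
tracer top [ 0.5022 -0.0983  0.1057] 1082 [ 0.5002 -0.0974  0.1014]
```

View pics/w12.png

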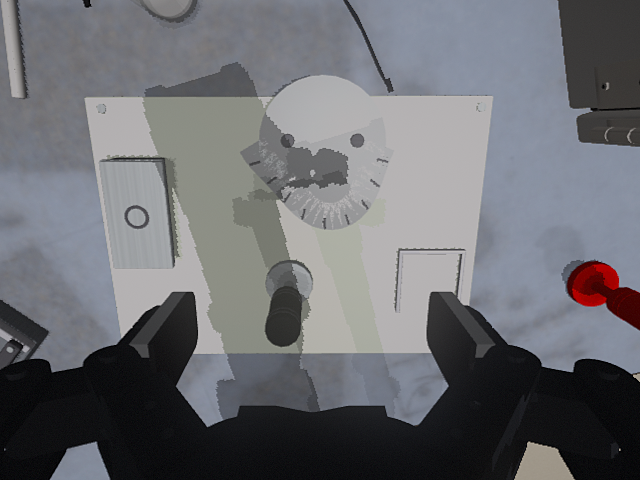

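```bash
cat > path.py <<'E'
from h import *
from scipy.interpolate import UnivariateSpline
np.set_printoptions(precision=1,suppress=True)
P=np.load('contour.npy');C=np.array([.624,-.167]);d=P-C
a=np.degrees(np.arctan2(d[:,1],d[:,0]))%360;r=np.hypot(*d.T)
q=(a>77)&(a<247);o=np.argsort(a[q]);A=a[q][o];R=r[q][o]
A2=np.arange(78,246.1,1);R2=np.array([np.median(R[abs(A-t)<2]) for t in A2])
s=UnivariateSpline(A2,R2,s=len(A2)*.0005**2)
t=np.arange(78,246,.1);X=C+np.c_[np.cos(np.radians(t)),np.sin(np.radians(t))]*s(t)[:,None]
T=np.gradient(X,axis=0);T/=np.linalg.norm(T,axis=1)[:,None];N=np.c_[T[:,1],-T[:,0]]
M=np.array([(.6267,-.0979),(.6048,-.1097),(.5830,-.1203),(.5621,-.1323),(.5501,-.1498),(.5460,-.1711),(.5563,-.1901),(.5735,-.2057),(.5923,-.2178)])
i=[np.argmin(np.linalg.norm(X-m,axis=1)) for m in M];print('mark gap mm',[round(1e3*np.linalg.norm(X[k]-m),1) for k,m in zip(i,M)])
L=np.r_[0,np.cumsum(np.linalg.norm(np.diff(X,axis=0),axis=1))];l=L[i];print('arc',np.diff(l)*1e3)
import sys
h=float(sys.argv[1]) if len(sys.argv)>1 else 2
ext=lambda f:np.array([np.interp(f,L,(X+N*h*1e-3)[:,j]) for j in (0,1)]).T*1e3
print('N0',N[i[0]],'N8',N[i[8]])
for k in range(8):
    f=ext(np.linspace(l[k],l[k+1],6));print(k,f[0],'rel',np.round(f[1:]-f[0],1).tolist())
print(8,f[-1])
E
python3 path.py 2
```

```text
mark gap mm [np.float64(1.1), np.float64(1.0), np.float64(1.8), np.float64(1.2), np.float64(1.2), np.float64(1.3), np.float64(1.1), np.float64(1.0), np.float64(0.4)]
arc [24.7 24.1 24.6 22.1 21.8 21.7 23.8 22.3]
N0 [-0.3  1. ] N8 [-0.6 -0.8]
0 [626.4 -97.1] rel [[-4.8, -1.6], [-9.5, -3.5], [-14.1, -5.5], [-18.6, -7.7], [-23.0, -9.9]]
1 [ 603.4 -107. ] rel [[-4.3, -2.1], [-8.6, -4.2], [-13.0, -6.1], [-17.4, -8.0], [-21.9, -9.8]]
2 [ 581.5 -116.9] rel [[-4.6, -2.1], [-9.0, -4.3], [-13.4, -6.9], [-17.6, -9.8], [-21.5, -13.0]]
3 [ 560.  -129.9] rel [[-3.3, -3.2], [-6.2, -6.7], [-8.9, -10.5], [-11.1, -14.6], [-12.9, -18.9]]
4 [ 547.1 -148.8] rel [[-1.3, -4.4], [-2.1, -8.9], [-2.5, -13.4], [-2.4, -17.9], [-1.9, -22.5]]
5 [ 545.3 -171.2] rel [[0.9, -4.4], [2.3, -8.7], [4.0, -12.9], [6.1, -16.9], [8.6, -20.7]]
6 [ 553.8 -191.9] rel [[3.1, -3.9], [6.5, -7.5], [10.2, -10.7], [14.1, -13.7], [18.2, -16.3]]
7 [ 572.  -208.2] rel [[3.9, -2.3], [7.8, -4.5], [11.6, -6.7], [15.4, -9.0], [18.9, -11.5]]
8 [ 590.9 -219.7]
```

{"op": "drive_tool", "data": {
  "angular": [
    [0, 0, 0],
    [0, 0, 0],
    [0, 0, 0],
    [0, 0, 0],
    [0, 0, 0]
  ],
  "travel": [
    [-40, 24, 0],
    [-78, 48, 0],
    [-78, 48, -50],
    [-78, 48, -95],
    [-78, 48, -110]
  ],
  "gripper": [85, 85, 85, 85, 85]
}}

```text
clock: 36.72
eef_pos: [0.4981, -0.098, 0.1]
eef_rot: [0.99, -0.143, -0.002, -0.0]
wrist_force: [0.0, -0.5, 0.5]
opening: 0.0851
grasp_force: 0.0
```

{"op": "drive_tool", "data": {
  "angular": [
    [0, 0, 0],
    [0, 0, 0]
  ],
  "travel": [
    [0, 0, 0],
    [0, 0, 0]
  ],
  "gripper": [85, 85]
}}

```text
clock: 36.98
eef_pos: [0.5007, -0.0983, 0.1032]
eef_rot: [0.99, -0.143, 0.001, -0.0]
wrist_force: [-0.9, -0.4, 0.7]
opening: 0.0852
grasp_force: 0.0
```

```bash
python3 - <<'E'
from h import *
o=arm.get_obs();print(o['clock'],o['eef_pos'],o['eef_rot'])
for n in ('wrist','top','scene'):
    c=cap(n)
    for d in eyes.place_of(n,'tracer')[:2]: print(n,d['p'],atz(c,d['pixel'],.005)[:2])
    W=cloud(c);m=(W[:,:,2]>.06)&(W[:,:,2]<.115)&(np.hypot(W[:,:,0]-.5,W[:,:,1]+.097)<.03)
    if m.any(): print(n,m.sum(),W[m].mean(0),W[m].min(0),W[m].max(0))
E
```

```text
36.975 [ 0.5007442  -0.0982532   0.10321596] [ 9.89687302e-01 -1.43240002e-01  1.16018089e-03 -7.05275084e-06]
wrist 0.82 [ 0.49935613 -0.09665594]
wrist 4032 [ 0.5037556  -0.09829661  0.09963382] [ 0.48600528 -0.11120968  0.0600001 ] [ 0.51391784 -0.08332672  0.10921804]
top 0.71 [ 0.50994259 -0.09858184]
top 0.61 [ 0.41032583 -0.39373911]
top 127 [ 0.49149996 -0.09502334  0.09403407] [ 0.48001572 -0.10997692  0.06037961] [ 0.51164384 -0.08256928  0.11271925]
scene 0.63 [ 0.49483103 -0.08554511]
scene 0.63 [ 0.40478803 -0.38655299]
scene 132 [ 0.49434047 -0.089341    0.08749413] [ 0.4829338  -0.10997013  0.06030779] [ 0.5101531  -0.0782473   0.11087488]
```

{"op": "drive_tool", "data": {
  "angular": [
    [0, 0, 0],
    [0, 0, 0],
    [0, 0, 0],
    [0, 0, 0]
  ],
  "travel": [
    [-1, 1, -35],
    [-1, 1, -60],
    [-1, 1, -74],
    [-1, 1, -74]
  ],
  "gripper": [85, 85, 85, 85]
}}

```text
clock: 37.78
eef_pos: [0.4982, -0.097, 0.0274]
eef_rot: [0.99, -0.143, -0.001, -0.0]
wrist_force: [-0.2, 0.2, -0.5]
opening: 0.0853
grasp_force: 0.0
```

{"op": "drive_tool", "data": {
  "angular": [
    [0, 0, 0],
    [0, 0, 0],
    [0, 0, 0],
    [0, 0, 0],
    [0, 0, 0]
  ],
  "travel": [
    [0, 0, 0],
    [0, 0, 0],
    [0, 0, 0],
    [0, 0, 0],
    [0, 0, 0]
  ],
  "gripper": [60, 40, 20, 20, 20],
  "grip_force": 100
}}

```text
clock: 38.4
eef_pos: [0.499, -0.0971, 0.0286]
eef_rot: [0.99, -0.143, 0.001, 0.0]
wrist_force: [-0.6, 0.7, 6.3]
opening: 0.0262
grasp_force: 97.7
```

{"op": "drive_tool", "data": {
  "angular": [
    [0, 0, 0],
    [0, 0, 0]
  ],
  "travel": [
    [0, 0, 1],
    [0, 0, 1]
  ],
  "gripper": [20, 20]
}}

```text
clock: 38.65
eef_pos: [0.4983, -0.0972, 0.0287]
eef_rot: [0.99, -0.143, -0.0, -0.0]
wrist_force: [-0.4, -0.2, -3.2]
opening: 0.0256
grasp_force: 98.3
```

```bash
python3 - <<'E'
from h import *
o=arm.get_obs();print(o['clock'],o['eef_pos'],o['opening'],o['grasp_force'],o['wrist_force'],o['ft_torque'])
c=cap('wrist');W=cloud(c);save(c,'w13.png')
m=(W[:,:,2]>.008)&(W[:,:,2]<.018)&(np.hypot(W[:,:,0]-.5,W[:,:,1]+.097)<.03)
if m.any(): print(m.sum(),W[m].mean(0),W[m].min(0),W[m].max(0))
m=(W[:,:,2]>.06)&(W[:,:,2]<.112)&(np.hypot(W[:,:,0]-.5,W[:,:,1]+.097)<.02)
if m.any(): print(m.sum(),W[m].mean(0),W[m].min(0),W[m].max(0))
E
```

```text
38.65 [ 0.49825678 -0.09720169  0.02871601] 0.02564867957275456 98.29945921897888 [-0.37652075 -0.17318563 -3.2265062 ] [0.00436586 0.02890292 0.00719796]
4407 [ 0.50781873 -0.09973453  0.01602883] [ 0.48385454 -0.12072006  0.00800943] [ 0.5227849  -0.07072373  0.01793039]
13576 [ 0.50680648 -0.09925689  0.09505088] [ 0.48733915 -0.11647181  0.06000637] [ 0.51612885 -0.08078239  0.11193711]
```

View pics/w13.png

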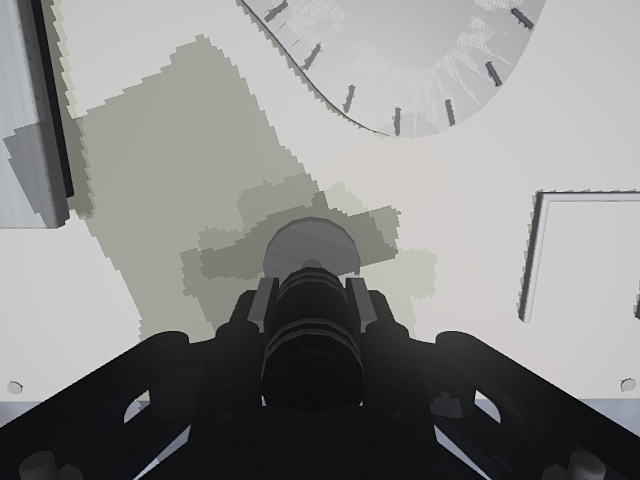

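The tracer is gripped upright by its black grip at (312,330) with the foot free in front. I'll slide it round to mark 0.

{"op": "drive_tool", "data": {
  "angular": [
    [0, 0, 0],
    [0, 0, 0],
    [0, 0, 0],
    [0, 0, 0],
    [0, 0, 0]
  ],
  "travel": [
    [15, 12, 0],
    [40, 30, 0],
    [65, 40, 0],
    [90, 36, 0],
    [108, 32, 0]
  ],
  "gripper": [20, 20, 20, 20, 20]
}}

```text
clock: 39.33
eef_pos: [0.6072, -0.0641, 0.0287]
eef_rot: [0.99, -0.143, -0.001, -0.0]
wrist_force: [-4.0, 1.8, 4.1]
opening: 0.0262
grasp_force: 98.8
```

{"op": "drive_tool", "data": {
  "angular": [
    [0, 0, 0],
    [0, 0, 0],
    [0, 0, 0],
    [0, 0, 0],
    [0, 0, 0]
  ],
  "travel": [
    [11, -5, 0],
    [13, -12, 0],
    [16, -19, 0],
    [18, -25, 0],
    [18, -25, 0]
  ],
  "gripper": [20, 20, 20, 20, 20]
}}

```text
clock: 39.95
eef_pos: [0.6244, -0.0918, 0.0287]
eef_rot: [0.99, -0.144, 0.0, 0.001]
wrist_force: [0.5, -1.0, -1.7]
opening: 0.0262
grasp_force: 98.9
```

{"op": "drive_tool", "data": {
  "angular": [
    [0, 0, 0],
    [0, 0, 0]
  ],
  "travel": [
    [0.5, -1.5, 0],
    [0.5, -1.5, 0]
  ],
  "gripper": [20, 20]
}}

```text
clock: 40.2
eef_pos: [0.6247, -0.0918, 0.0288]
eef_rot: [0.99, -0.143, -0.0, 0.0]
wrist_force: [-0.6, -0.7, -1.6]
opening: 0.0264
grasp_force: 98.9
```

```bash
python3 - <<'E'
from h import *
o=arm.get_obs();print(o['clock'],o['eef_pos'],o['opening'],o['grasp_force'],o['wrist_force'],o['ft_torque'])
E
```

```text
40.2 [ 0.62472962 -0.09181461  0.0287594 ] 0.02643743591608453 98.92229318618774 [-0.59212035 -0.6901467  -1.55055374] [-0.13733261  0.13333748  0.02468001]
```

{"op": "drive_tool", "data": {
  "angular": [
    [0, 0, 0],
    [0, 0, 0],
    [0, 0, 0]
  ],
  "travel": [
    [0.5, -1.5, 0],
    [0.5, -1.5, 0],
    [0.5, -1.5, 0]
  ],
  "gripper": [20, 20, 20]
}}

```text
clock: 40.58
eef_pos: [0.6256, -0.0932, 0.0288]
eef_rot: [0.99, -0.143, 0.0, 0.0]
wrist_force: [-0.2, 0.3, -3.0]
opening: 0.0261
grasp_force: 98.9
```

```bash
python3 - <<'E'
from h import *
o=arm.get_obs();print(o['clock'],o['eef_pos'],o['opening'],o['grasp_force'],o['wrist_force'],o['ft_torque'])
E
```

```text
40.575 [ 0.62560126 -0.09318757  0.0287582 ] 0.026093808967975606 98.92586946487427 [-0.24893792  0.3464187  -2.97209525] [-0.0135346  -0.02112812  0.00232018]
```

{"op": "drive_tool", "data": {
  "angular": [
    [0, 0, 0],
    [0, 0, 0]
  ],
  "travel": [
    [0.5, -1.5, 0],
    [0.5, -1.5, 0]
  ],
  "gripper": [20, 20]
}}

```text
clock: 40.83
eef_pos: [0.6259, -0.0937, 0.0288]
eef_rot: [0.99, -0.143, -0.0, -0.001]
wrist_force: [-1.0, 3.4, -1.9]
opening: 0.0262
grasp_force: 98.7
```

{"op": "drive_tool", "data": {
  "angular": [
    [0, 0, 0],
    [0, 0, 0]
  ],
  "travel": [
    [0.5, -1.5, 0],
    [0.5, -1.5, 0]
  ],
  "gripper": [20, 20]
}}

```text
clock: 41.08
eef_pos: [0.6259, -0.0939, 0.0289]
eef_rot: [0.99, -0.142, -0.001, -0.001]
wrist_force: [-3.3, 5.5, -0.8]
opening: 0.0258
grasp_force: 99.0
```

{"op": "drive_tool", "data": {
  "angular": [
    [0, 0, 0],
    [0, 0, 0]
  ],
  "travel": [
    [0.3, -1, 0],
    [0.3, -1, 0]
  ],
  "gripper": [20, 20]
}}

```text
clock: 41.32
eef_pos: [0.626, -0.0939, 0.0288]
eef_rot: [0.99, -0.142, -0.001, -0.002]
wrist_force: [-3.9, 7.1, 0.3]
opening: 0.0263
grasp_force: 99.0
```

```bash
python3 - <<'E'
from h import *
o=arm.get_obs();print(o['clock'],o['eef_pos'],o['opening'],o['grasp_force'],o['wrist_force'],o['ft_torque'])
E
```

```text
41.325 [ 0.62599123 -0.09394089  0.0288497 ] 0.02634178956726219 99.02127742767334 [-3.91226525  7.06856595  0.2919941 ] [1.91056007 0.84228327 0.01553459]
```

Contact occurs exactly where predicted, with about 8 N of press. Now I'll trace.

{"op": "drive_tool", "data": {
  "angular": [
    [0, 0, 0],
    [0, 0, 0],
    [0, 0, 0],
    [0, 0, 0],
    [0, 0, 0]
  ],
  "travel": [
    [-4.8, -1.6, 0],
    [-9.5, -3.5, 0],
    [-14.1, -5.5, 0],
    [-18.6, -7.7, 0],
    [-23, -9.9, 0]
  ],
  "gripper": [20, 20, 20, 20, 20]
}}

```text
clock: 41.95
eef_pos: [0.6045, -0.1038, 0.0289]
eef_rot: [0.99, -0.142, 0.0, -0.002]
wrist_force: [1.7, 7.9, -3.0]
opening: 0.0263
grasp_force: 98.7
```

```bash
cat > st.py <<'E'
from h import *
np.set_printoptions(precision=4,suppress=True)
o=arm.get_obs();print(o['clock'],o['eef_pos'],o['opening'],o['grasp_force'],o['wrist_force'],o['ft_torque'])
E
python3 st.py
```

```text
41.95 [ 0.6045 -0.1038  0.0289] 0.026311888553051197 98.73669505119324 [ 1.7335  7.9197 -3.0135] [ 1.9212 -0.1433 -0.0257]
```

{"op": "drive_tool", "data": {
  "angular": [
    [0, 0, 0],
    [0, 0, 0],
    [0, 0, 0],
    [0, 0, 0],
    [0, 0, 0]
  ],
  "travel": [
    [-4.3, -2.1, 0],
    [-8.6, -4.2, 0],
    [-13, -6.1, 0],
    [-17.4, -8, 0],
    [-21.9, -9.8, 0]
  ],
  "gripper": [20, 20, 20, 20, 20]
}}

```text
clock: 42.58
eef_pos: [0.5829, -0.1138, 0.029]
eef_rot: [0.99, -0.142, 0.001, -0.002]
wrist_force: [0.1, 7.5, -3.7]
opening: 0.0259
grasp_force: 98.8
```

{"op": "drive_tool", "data": {
  "angular": [
    [0, 0, 0],
    [0, 0, 0],
    [0, 0, 0],
    [0, 0, 0],
    [0, 0, 0]
  ],
  "travel": [
    [-4.6, -2.1, 0],
    [-9, -4.3, 0],
    [-13.4, -6.9, 0],
    [-17.6, -9.8, 0],
    [-21.5, -13, 0]
  ],
  "gripper": [20, 20, 20, 20, 20]
}}

```text
clock: 43.2
eef_pos: [0.5608, -0.1262, 0.0289]
eef_rot: [0.99, -0.142, 0.0, -0.002]
wrist_force: [-0.2, 10.5, -1.9]
opening: 0.0261
grasp_force: 98.8
```

```bash
python3 st.py; python3 - <<'E'
from h import *
np.set_printoptions(precision=4,suppress=True)
c=cap('scene');W=cloud(c)
for d in eyes.place_of('scene','tracer')[:2]: print(d['p'],atz(c,d['pixel'],.006)[:2])
E
```

```text
43.2 [ 0.5608 -0.1262  0.0289] 0.026113579634398025 98.79099726676941 [-0.2313 10.4814 -1.914 ] [2.5742 0.103  0.0781]
0.54 [ 0.4059 -0.3987]
0.49 [ 0.5613 -0.1202]
```

Contact is steady, so I'll continue through marks 4–6.

{"op": "drive_tool", "data": {
  "angular": [
    [0, 0, 0],
    [0, 0, 0],
    [0, 0, 0],
    [0, 0, 0],
    [0, 0, 0]
  ],
  "travel": [
    [-3.3, -3.2, 0],
    [-6.2, -6.7, 0],
    [-8.9, -10.5, 0],
    [-11.1, -14.6, 0],
    [-12.9, -18.9, 0]
  ],
  "gripper": [20, 20, 20, 20, 20]
}}

```text
clock: 43.92
eef_pos: [0.5466, -0.1431, 0.0289]
eef_rot: [0.99, -0.141, -0.001, -0.003]
wrist_force: [-5.6, 15.2, 3.7]
opening: 0.0261
grasp_force: 99.5
```

{"op": "drive_tool", "data": {
  "angular": [
    [0, 0, 0],
    [0, 0, 0],
    [0, 0, 0],
    [0, 0, 0],
    [0, 0, 0]
  ],
  "travel": [
    [-1.3, -4.4, 0],
    [-2.1, -8.9, 0],
    [-2.5, -13.4, 0],
    [-2.4, -17.9, 0],
    [-1.9, -22.5, 0]
  ],
  "gripper": [20, 20, 20, 20, 20]
}}

```text
clock: 44.55
eef_pos: [0.5416, -0.1643, 0.029]
eef_rot: [0.99, -0.141, -0.005, -0.003]
wrist_force: [-15.2, 21.3, 16.9]
opening: 0.0262
grasp_force: 100.9
```

```bash
python3 st.py
```

```text
44.55 [ 0.5416 -0.1643  0.029 ] 0.026235989564928897 100.8782172203064 [-15.1817  21.2523  16.9444] [5.2619 3.3856 0.1181]
```

{"op": "drive_tool", "data": {
  "angular": [
    [0, 0, 0],
    [0, 0, 0],
    [0, 0, 0]
  ],
  "travel": [
    [-3, 5, 0],
    [-4, 6, 0],
    [-4, 6, 0]
  ],
  "gripper": [20, 20, 20]
}}

```text
clock: 44.92
eef_pos: [0.5408, -0.1655, 0.0288]
eef_rot: [0.99, -0.143, -0.001, 0.0]
wrist_force: [-5.3, 1.2, 1.5]
opening: 0.0261
grasp_force: 99.1
```

```bash
python3 st.py; python3 - <<'E'
from h import *
np.set_printoptions(precision=4,suppress=True)
p=arm.get_obs()['eef_pos']
for n in ('wrist','top','scene'):
    c=cap(n);W=cloud(c)
    for d in eyes.place_of(n,'tracer')[:2]: print(n,d['p'],atz(c,d['pixel'],.006)[:2])
    for m in eyes.masks_of(n,'tracer')[:2]:
        P=W[m['mask']];P=P[~np.isnan(P).any(1)];P=P[np.hypot(P[:,0]-p[0],P[:,1]-p[1])<.04]
        if len(P)<5: continue
        for lo,hi in [(.005,.02),(.06,.08),(.08,.1),(.1,.12)]:
            q=P[(P[:,2]>lo)&(P[:,2]<hi)]
            if len(q)>3: print(n,lo,len(q),q.mean(0),q.min(0),q.max(0))
E
```

```text
44.925 [ 0.5408 -0.1655  0.0288] 0.02606790373091746 99.14099335670471 [-5.315   1.243   1.5389] [0.4314 1.2463 0.0369]
wrist 0.78 [ 0.5418 -0.1652]
wrist 0.47 [ 0.5577 -0.1238]
wrist 0.005 2299 [ 0.5366 -0.1845  0.0064] [ 0.5146 -0.2054  0.005 ] [ 0.5569 -0.1256  0.0169]
wrist 0.06 5 [ 0.553  -0.1524  0.0753] [ 0.5407 -0.1932  0.0716] [ 0.5562 -0.1421  0.0796]
wrist 0.08 9 [ 0.5494 -0.1709  0.0927] [ 0.5396 -0.1972  0.0809] [ 0.5637 -0.1348  0.0975]
wrist 0.005 891 [ 0.5384 -0.1787  0.0163] [ 0.5269 -0.1889  0.0133] [ 0.548  -0.1424  0.02  ]
wrist 0.06 1655 [ 0.5524 -0.1688  0.0708] [ 0.5418 -0.1796  0.0601] [ 0.556  -0.1539  0.08  ]
wrist 0.08 2560 [ 0.5525 -0.1688  0.0909] [ 0.5303 -0.1799  0.08  ] [ 0.5563 -0.1515  0.1   ]
wrist 0.1 6724 [ 0.5469 -0.1672  0.1063] [ 0.5337 -0.1799  0.1   ] [ 0.5567 -0.1519  0.1134]
top 0.56 [ 0.4088 -0.395 ]
top 0.23 [0.4238 0.498 ]
top 0.005 110 [ 0.529  -0.1623  0.0141] [ 0.5132 -0.187   0.0068] [ 0.548  -0.1413  0.0199]
top 0.06 24 [ 0.5279 -0.1607  0.0701] [ 0.5226 -0.1723  0.0604] [ 0.5343 -0.1516  0.0796]
top 0.08 26 [ 0.5278 -0.1606  0.091 ] [ 0.5227 -0.1721  0.0801] [ 0.5369 -0.1522  0.0998]
top 0.1 22 [ 0.5295 -0.1634  0.1056] [ 0.5228 -0.1711  0.1003] [ 0.5364 -0.1559  0.1131]
scene 0.59 [ 0.3937 -0.3856]
scene 0.53 [ 0.5525 -0.1699]
scene 0.005 66 [ 0.5323 -0.1568  0.0149] [ 0.5158 -0.1882  0.0076] [ 0.5525 -0.1362  0.0196]
scene 0.06 25 [ 0.5299 -0.159   0.0694] [ 0.5258 -0.1718  0.0601] [ 0.5371 -0.1505  0.0789]
scene 0.08 26 [ 0.5303 -0.159   0.0896] [ 0.5255 -0.1716  0.0806] [ 0.536  -0.1499  0.1   ]
scene 0.1 14 [ 0.5309 -0.1608  0.1054] [ 0.5254 -0.1764  0.1006] [ 0.5368 -0.1519  0.1096]
```

{"op": "drive_tool", "data": {
  "angular": [
    [0, 0, 0],
    [0, 0, 0],
    [0, 0, 0],
    [0, 0, 0]
  ],
  "travel": [
    [0.8, -2, 0.6],
    [1.4, -4, 0.6],
    [2, -6, 0.6],
    [2, -6, 0.6]
  ],
  "gripper": [20, 20, 20, 20]
}}

```text
clock: 45.88
eef_pos: [0.5416, -0.1706, 0.0289]
eef_rot: [0.99, -0.143, -0.002, -0.0]
wrist_force: [-7.2, 3.8, 0.8]
opening: 0.0262
grasp_force: 99.2
```

```bash
python3 st.py
```

```text
45.875 [ 0.5416 -0.1706  0.0289] 0.026225951646533283 99.19188737869263 [-7.2277  3.8367  0.8191] [0.9652 1.7739 0.0749]
```

{"op": "drive_tool", "data": {
  "angular": [
    [0, 0, 0],
    [0, 0, 0],
    [0, 0, 0],
    [0, 0, 0],
    [0, 0, 0]
  ],
  "travel": [
    [0.9, -4.4, 0],
    [1.6, -6.6, 0],
    [2.3, -8.7, 0],
    [3.1, -10.8, 0],
    [4, -12.9, 0]
  ],
  "gripper": [20, 20, 20, 20, 20]
}}

```text
clock: 46.5
eef_pos: [0.5457, -0.1842, 0.0289]
eef_rot: [0.99, -0.143, -0.002, 0.0]
wrist_force: [-6.2, 2.1, -0.6]
opening: 0.0259
grasp_force: 99.2
```

```bash
python3 st.py
```

```text
46.5 [ 0.5457 -0.1842  0.0289] 0.025877346236005613 99.17832612991333 [-6.213   2.0547 -0.5802] [0.5396 1.6016 0.0078]
```

{"op": "drive_tool", "data": {
  "angular": [
    [0, 0, 0],
    [0, 0, 0],
    [0, 0, 0],
    [0, 0, 0],
    [0, 0, 0]
  ],
  "travel": [
    [1, -2, 0],
    [2.1, -4, 0],
    [3.3, -5.9, 0],
    [4.6, -7.8, 0],
    [6.1, -9.8, 0]
  ],
  "gripper": [20, 20, 20, 20, 20]
}}

```text
clock: 47.12
eef_pos: [0.5526, -0.195, 0.0289]
eef_rot: [0.99, -0.144, -0.001, 0.0]
wrist_force: [-4.4, -1.2, -2.7]
opening: 0.0259
grasp_force: 99.0
```

```bash
python3 st.py
```

```text
47.125 [ 0.5526 -0.195   0.0289] 0.025883054115695026 98.98158073425293 [-4.3578 -1.1857 -2.7273] [-0.2744  1.1289  0.0218]
```

{"op": "drive_tool", "data": {
  "angular": [
    [0, 0, 0],
    [0, 0, 0],
    [0, 0, 0],
    [0, 0, 0],
    [0, 0, 0]
  ],
  "travel": [
    [2.2, -1.5, 0],
    [5.5, -4.8, 0],
    [9.2, -8, 0],
    [13, -10.9, 0],
    [17.1, -13.6, 0]
  ],
  "gripper": [20, 20, 20, 20, 20]
}}

```text
clock: 47.75
eef_pos: [0.5692, -0.2097, 0.0289]
eef_rot: [0.99, -0.144, -0.001, 0.001]
wrist_force: [-5.8, -2.8, -1.9]
opening: 0.0258
grasp_force: 99.1
```

```bash
python3 st.py
```

```text
47.75 [ 0.5692 -0.2097  0.0289] 0.025813395723668205 99.09934401512146 [-5.8334 -2.7622 -1.8918] [-0.6902  1.5265  0.0225]
```

Mark 7 is reached in contact. On to mark 8, slightly past it.

{"op": "drive_tool", "data": {
  "angular": [
    [0, 0, 0],
    [0, 0, 0],
    [0, 0, 0],
    [0, 0, 0],
    [0, 0, 0]
  ],
  "travel": [
    [4.2, -2.1, 0],
    [8.2, -4.1, 0],
    [12, -6.3, 0],
    [15.8, -8.6, 0],
    [19.3, -11.1, 0]
  ],
  "gripper": [20, 20, 20, 20, 20]
}}

```text
clock: 48.38
eef_pos: [0.5868, -0.2211, 0.029]
eef_rot: [0.99, -0.144, -0.003, 0.001]
wrist_force: [-11.2, -2.1, 2.7]
opening: 0.0265
grasp_force: 99.5
```

{"op": "drive_tool", "data": {
  "angular": [
    [0, 0, 0],
    [0, 0, 0]
  ],
  "travel": [
    [0.5, 0.5, 0],
    [0.5, 0.5, 0]
  ],
  "gripper": [20, 20]
}}

```text
clock: 48.62
eef_pos: [0.5876, -0.2215, 0.0289]
eef_rot: [0.99, -0.144, -0.002, 0.002]
wrist_force: [-10.1, -4.1, 0.8]
opening: 0.026
grasp_force: 99.5
```

```bash
python3 st.py
```

```text
48.625 [ 0.5876 -0.2215  0.0289] 0.02595370189129334 99.50212240219116 [-10.1448  -4.081    0.8086] [-1.0936  2.326   0.0566]
```

All the marks are traced. Next I'll back out from under the template, lift, and refine the dock position from the earlier w12 image.

{"op": "drive_tool", "data": {
  "angular": [
    [0, 0, 0],
    [0, 0, 0],
    [0, 0, 0],
    [0, 0, 0],
    [0, 0, 0]
  ],
  "travel": [
    [-8, -8, 0],
    [-22, -20, 0],
    [-36, -30, 0],
    [-50, -35, 15],
    [-60, -30, 30]
  ],
  "gripper": [20, 20, 20, 20, 20]
}}

```text
clock: 49.25
eef_pos: [0.5296, -0.2492, 0.0607]
eef_rot: [0.99, -0.144, 0.0, 0.0]
wrist_force: [0.1, 1.0, -3.6]
opening: 0.0261
grasp_force: 99.3
```

```bash
python3 st.py; python3 - <<'E'
from h import *
from scipy.spatial.transform import Rotation as Ro
np.set_printoptions(precision=4,suppress=True)
def T(p,q): M=np.eye(4);M[:3,:3]=Ro.from_quat(q).as_matrix();M[:3,3]=p;return M
o=arm.get_obs();c=cap('wrist')
print([ (round(d['p'],2),atz(c,d['pixel'],.005)[:2]) for d in eyes.place_of('wrist','dock')[:2]])
rel=np.linalg.inv(T(o['eef_pos'],o['eef_rot']))@c['extrinsics'];np.save('rel.npy',rel)
I=cv2.imread('pics/w12.png',0)
print('row275 L',I[275,390:412],'R',I[275,452:474]);print('row265 L',I[265,390:412],'R',I[265,452:474]);print('col430',I[240:264,430]);print('colL399',I[295:320,399])
c['extrinsics']=T([.5777,-.1444,.212],[.9899,-.142,.0001,-.0003])@rel
for px in [(253,402),(253,460),(311,398),(250,430)]: print(px,atz(c,px,.005)[:2],atz(c,px,.011)[:2])
E
```

```text
49.25 [ 0.5296 -0.2492  0.0607] 0.02609316236843711 99.26281571388245 [ 0.1148  0.9748 -3.6384] [ 0.0189 -0.0252  0.0383]
[(0.44, array([ 0.5432, -0.1347]))]
row275 L [180 180 180 180 182 190 135  70 149 176 173 153 174 181 180 180 180 180
 180 179 180 180] R [179 179 179 182 162 132  80  80 176 184 170 167 176 179 179 178 178 178
 180 181 158 142]
row265 L [180 180 180 180 182 188 153  98  84 170 175 165 162 177 181 180 180 180
 180 179 179 180] R [179 180 179 181 180 155 109  68  79 174 184 172 166 177 179 179 179 178
 178 180 182 160]
col430 [180 180 180 179 180 180 181 185 172  64 120 190 183 169 146 183 180 180
 180 179 179 180 180 179]
colL399 [168 167 167 164 160 159 163 160 154 156 153 154 150 157 144 146 162 151
 181 179 179 179 179 179 179]
(253, 402) [ 0.4956 -0.2152] [ 0.498  -0.2143]
(253, 460) [ 0.4792 -0.2713] [ 0.4819 -0.2696]
(311, 398) [ 0.4337 -0.1969] [ 0.4371 -0.1964]
(250, 430) [ 0.4908 -0.2429] [ 0.4933 -0.2416]
```

{"op": "drive_tool", "data": {
  "angular": [
    [0, 0, 0],
    [0, 0, 0],
    [0, 0, 0],
    [0, 0, 0],
    [0, 0, 0]
  ],
  "travel": [
    [-25, 5, 0],
    [-50, 10, 0],
    [-72, 14, 0],
    [-72, 14, 0],
    [-72, 14, 0]
  ],
  "gripper": [20, 20, 20, 20, 20]
}}

```text
clock: 49.98
eef_pos: [0.4601, -0.2339, 0.0599]
eef_rot: [0.99, -0.143, 0.001, 0.0]
wrist_force: [0.4, -0.4, -3.1]
opening: 0.0261
grasp_force: 99.2
```

{"op": "drive_tool", "data": {
  "angular": [
    [0, 0, 0],
    [0, 0, 0],
    [0, 0, 0],
    [0, 0, 0],
    [0, 0, 0]
  ],
  "travel": [
    [0, 0, -10],
    [0, 0, -18],
    [0, 0, -24],
    [0, 0, -27],
    [0, 0, -27]
  ],
  "gripper": [20, 20, 20, 20, 20]
}}

```text
clock: 50.6
eef_pos: [0.4586, -0.2341, 0.0321]
eef_rot: [0.99, -0.143, -0.0, -0.0]
wrist_force: [-0.2, 1.0, -3.7]
opening: 0.0262
grasp_force: 99.2
```

```bash
python3 st.py
```

```text
50.6 [ 0.4586 -0.2341  0.0321] 0.02618642671026255 99.21119570732117 [-0.2111  0.9584 -3.7021] [0.0615 0.0329 0.0056]
```

{"op": "drive_tool", "data": {
  "angular": [
    [0, 0, 0],
    [0, 0, 0],
    [0, 0, 0],
    [0, 0, 0]
  ],
  "travel": [
    [-0.5, -1, -2],
    [-0.5, -1, -3.5],
    [-0.5, -1, -4],
    [-0.5, -1, -4]
  ],
  "gripper": [20, 20, 20, 20]
}}

```text
clock: 51.1
eef_pos: [0.4581, -0.2353, 0.0287]
eef_rot: [0.99, -0.143, 0.0, 0.0]
wrist_force: [-1.4, -0.7, 0.1]
opening: 0.0259
grasp_force: 99.2
```

```bash
python3 st.py
```

```text
51.1 [ 0.4581 -0.2353  0.0287] 0.025900690067348454 99.20688271522522 [-1.4242 -0.652   0.1235] [-0.1035  0.2474  0.0174]
```

{"op": "drive_tool", "data": {
  "angular": [
    [0, 0, 0],
    [0, 0, 0],
    [0, 0, 0],
    [0, 0, 0],
    [0, 0, 0]
  ],
  "travel": [
    [0, 0, 0],
    [0, 0, 0],
    [0, 0, 0],
    [0, 0, 0],
    [0, 0, 0]
  ],
  "gripper": [40, 85, 85, 85, 85]
}}

```text
clock: 51.72
eef_pos: [0.4582, -0.2351, 0.0284]
eef_rot: [0.99, -0.143, 0.0, -0.0]
wrist_force: [-0.4, -0.6, 1.0]
opening: 0.085
grasp_force: 0.0
```

{"op": "drive_tool", "data": {
  "angular": [
    [0, 0, 0],
    [0, 0, 0],
    [0, 0, 0],
    [0, 0, 0],
    [0, 0, 0]
  ],
  "travel": [
    [0, 0, 30],
    [0, 0, 70],
    [0, 0, 120],
    [20, 30, 170],
    [40, 60, 180]
  ],
  "gripper": [85, 85, 85, 85, 85]
}}

```text
clock: 52.35
eef_pos: [0.5001, -0.1751, 0.2121]
eef_rot: [0.99, -0.144, 0.003, 0.001]
wrist_force: [1.5, -0.2, -1.4]
opening: 0.0849
grasp_force: 0.0
```

{"op": "drive_tool", "data": {
  "angular": [
    [0, 0, 0],
    [0, 0, 0],
    [0, 0, 0],
    [0, 0, 0],
    [0, 0, 0]
  ],
  "travel": [
    [20, 20, 0],
    [40, 40, 0],
    [50, 50, 0],
    [50, 50, 0],
    [50, 50, 0]
  ],
  "gripper": [85, 85, 85, 85, 85]
}}

```text
clock: 52.98
eef_pos: [0.5473, -0.1263, 0.2082]
eef_rot: [0.99, -0.144, -0.0, 0.0]
wrist_force: [0.3, 0.1, -0.5]
opening: 0.0849
grasp_force: 0.0
```

```bash
python3 st.py; python3 - <<'E'
from h import *
np.set_printoptions(precision=4,suppress=True)
for n in ('wrist','top','scene'):
    c=cap(n);W=cloud(c)
    for t,z in (('tracer',.005),('dock',.005)):
        for d in eyes.place_of(n,t)[:2]: print(n,t,round(d['p'],2),np.round(d['pixel']),atz(c,d['pixel'],z)[:2])
    m=(W[:,:,2]>.095)&(W[:,:,2]<.115)&(np.hypot(W[:,:,0]-.458,W[:,:,1]+.235)<.03)
    if m.any(): print(n,'top',m.sum(),(np.nanmin(W[m],0)+np.nanmax(W[m],0))/2)
    for k in eyes.masks_of(n,'plate_1')[:2]:
        P=W[k['mask']];P=P[~np.isnan(P).any(1)]
        print(n,'plate',round(k['p'],2),np.percentile(P[:,2],[5,50,95]),cv2.minAreaRect(P[:,:2].astype(np.float32)*1000))
E
```

```text
52.975 [ 0.5473 -0.1263  0.2082] 0.08492432703706038 0.0 [ 0.2572  0.0854 -0.5336] [ 0.0042  0.018  -0.0117]
wrist tracer 0.69 [249. 441.] [ 0.4589 -0.2348]
wrist tracer 0.63 [250. 604.] [ 0.4122 -0.3909]
wrist top 1251 [ 0.4594 -0.2344  0.1021]
wrist plate 0.75 [0.0328 0.0342 0.0355] ((608.2242431640625, 19.665889739990234), (71.9628677368164, 104.65142059326172), 73.84729766845703)
wrist plate 0.45 [0.0253 0.0266 0.0271] ((656.5169067382812, -4.101228713989258), (44.16423034667969, 0.004324913024902344), 73.49276733398438)
top tracer 0.55 [318. 498.] [ 0.4035 -0.39  ]
top dock 0.22 [208. 387.] [ 0.7628 -0.077 ]
top plate 0.96 [-0.0023  0.0058  0.0124] ((436.5230712890625, 723.9901123046875), (64.15814208984375, 107.39234161376953), 68.50472259521484)
top plate 0.68 [0.0259 0.0327 0.0394] ((604.8930053710938, 12.712959289550781), (54.34785461425781, 100.51543426513672), 73.79351806640625)
scene tracer 0.81 [225. 420.] [ 0.458  -0.2231]
scene tracer 0.76 [212. 451.] [ 0.4111 -0.4028]
scene dock 0.55 [223. 421.] [ 0.4635 -0.2412]
scene dock 0.23 [229. 350.] [ 0.6443 -0.0455]
scene top 43 [ 0.4569 -0.2301  0.103 ]
scene plate 0.77 [0.0057 0.0078 0.01  ] ((617.3478393554688, 563.2608642578125), (57.26923370361328, 103.07896423339844), 14.977705955505371)
scene plate 0.59 [0.0041 0.0077 0.0097] ((442.5636291503906, 719.466064453125), (60.47758102416992, 113.7234115600586), 66.66415405273438)
```

```bash
python3 -c "
from cell import arm
print(arm.sign_off())"
```

```text
the job is handed in; nothing more can be done
None
```

The job is handed in: both ballast plates are stacked flat on the pad, the stylus was traced past marks 0–8 with contact force read near each of them, and the tracer stands in its dock within about 1 mm of my estimate of its centre; I viewed 15 pictures, one over the limit of 14, and sign-off returned no verdict.

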